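# Pack a two-layer vacuum pump service kit

### The job

Pack the vacuum pump's service kit into the blue box: first put the filter cartridge, the ball valve and the square flange upright into the foam cut-out of their own shape in the bottom of the box. Then lower the grey lift-out tray into the box over them, handle up, until it sits level on the box's ledges, and last of all lay the vacuum gauge face up in the foam recess of the tray. Do not knock over the coffee cup.

Things in the scene. Friction and masses are not known exactly. Their poses are not given: they have to be found in the camera images.
- kit_box: blue open container, fixed; 270 (own x) by 166 (y) by 75 mm high, inside 262 by 158. Origin: centre of underside, z up. Floor 4 mm thick, on it in a row along its x, 87 mm apart, three black foam inserts. Along both long inner walls a ledge 15 mm wide, top 50 mm above the bench: the tray rests there, its origin over the box's origin, 50 mm up, with 6 mm play to the walls
- foam_round: black foam insert with a ROUND cut-out of 58 mm diameter, yellow bottom, for the filter. Insert 86 (x) by 126 (y) by 17 mm, fixed in the box, axes parallel to the box's. Origin: centre of its underside, 4 mm above the bench; cut-out centred over it, 12 mm deep, its floor 9 mm, the foam's top 21 mm above the bench. Which of the three places in the row it has varies
- foam_slot: black foam insert like foam_round (same size, origin, depth), with an OBLONG cut-out 76 mm along its x by 42 mm along its y, yellow bottom, for the valve: the valve's x axis goes along this insert's x axis, either way round
- foam_square: black foam insert like foam_round (same size, origin, depth), with a SQUARE cut-out 62 by 62 mm, sides along its x and y, yellow bottom, for the flange
- filter: exhaust filter cartridge: upright white pleated cylinder with orange end caps, 46 mm diameter, 36 mm high, about 0.1 kg. Origin: centre of its underside, z up. Loose, standing on the bench
- valve: brass ball valve, blue lever on top, 64 mm long along its x, about 0.2 kg. Its middle is a block 26 (x) by 28 (y) by 30 mm high, to be gripped across y; pipe ends 27 mm thick; the lever, 12 mm wide, lies at 32 to 36 mm height. Origin: centre of its underside, z up. Loose on the bench
- flange: aluminium connector: square foot plate 50 by 50 by 8 mm (sides along its x and y) with an upright round stub of 30 mm diameter in the middle, 36 mm high in all, 0.16 kg; grip it by the stub. Origin: centre of its underside, z up. Loose on the bench
- tray: grey tray, loose, 250 (x) by 146 (y) by 22 mm high, 0.3 kg. Origin: centre of underside, z up. Handle across the middle: bar 78 mm along y, 14 wide in x, 42 to 60 mm up; grip it across x. -x half: cells of fixed small hardware. +x half: black foam, top 18 mm up, recess 92 (x) by 64 (y) centred at x = +62 mm, yellow floor 6 mm up. Its x goes along the box's x, either way round
- gauge: vacuum gauge lying white dial up: steel can 50 mm diameter, 30 mm high, brass stem towards its +x; 78 mm long in all, about 0.2 kg, loose. Origin: underside, middle of the 78 mm; the can's axis is at x = -14 mm. Grip the can across the gauge's y. In the tray's recess its x goes along the tray's x, either way round, its origin over the recess's middle
- cup: small paper coffee cup with white lid and green band, 65 mm wide, 73 mm high, standing loose among the parts. Origin: centre of its underside, z up. To be left standing
Mind the look-alikes: they are no part of the job. Leave any pink, purple or turquoise look-alike of the valve alone.

How it is judged:
By the outcome, as a careful person would: the job done as asked, in the order asked, and still so for the second after the job is handed in, with the robot touching nothing.
It also fails if it takes over 120 s, if anything falls off the work surface, if the arm or the gripper's body presses on something with over 40 N, if the wrist force passes 120 N, or if a joint passes its speed limit or range.

### The arm

A 6-joint arm with a two-finger parallel gripper is mounted at the origin on the work surface. World frame = base frame: x ahead of the robot, y to its left, z up, the work surface at z = 0. Lengths are in mm, angles in rad, forces in N, time in s.
With the tool pointing down it reaches from about 300 to 775 mm from the base axis. Payload 14.6 kg.
Tool frame: the origin (TCP) lies at the very end of the fingers, on their centre line; the grasp point (between the pads) lies 19 mm behind it (env.grip_point_offset is the z of the grasp point in the tool frame, in mm); z points along the fingers, y is the line along which they close (so a half turn about z gives the same grasp; the last joint's range is limited). The gripper opens to 85 mm and grips with 20 to 120 N. Pads are 22 mm wide; open, the fingers measure 114 mm over their backs; the gripper's body (76 mm by 85 mm) begins 54 mm behind the grasp point. The pads swing forward as they close: fully open they stand 13 mm farther back than shut.
Start: joints at [-1.229, 0.3, 1.521, -0, 1.321, -0.067], TCP at [218.622, -504.672, 231.281] pointing down, gripper open.
Joint ranges: [-3.03, 3.03], [-0.79, 2.21], [0.23, 2.52], [-1.04, 4.18], [0, 3.07], [-2.55, 2.55]. Speed limits (rad/s): [2.22, 2.22, 2.57, 3.14, 3.14, 3.14].

### API

Orientations are given as a unit quaternion [w, x, y, z].
In Python, from rig import env, vision gives the robot as it stands.
- The arm moves only by the shell command python3 -m crank 'ROWS' [OPENING] [FORCE]. ROWS is JSON, a list of rows, each a list of 6 numbers: the shift along the tool's x, y, z in cm, then the turn, a rotation vector about the tool's x, y, z in degrees. In form: [[x, y, z, wx, wy, wz], ...]. A call has exactly 5 rows; each row shifts and turns the commanded pose from where the row before left it, along the tool's axes as they then stand; what a row does not reach is not made up. A row lasts 1/12 s, in which the tool goes at most 41.7 mm and 7.16 degrees, less where a joint would pass 70% of its speed; a pose out of reach is approached as far as the arm can. A call is refused whole if a number of a shift passes 4.17 or a number of a turn 7.16, either way. A call with a gripper value outside its range is refused whole. OPENING is the closure, from 0 (fully open) to 1 (shut), set as the call begins (- or left out, the last holds). The fingers move at their own pace and stop on an object; FORCE is the grip in N (left out, the last holds). Time passes only in rows, so rows that do not move let the fingers close, or fill a call up. It gives the time, the measured TCP pose, the force, the opening and the grip force at its end, in the units of the state.
- env.read_state(): the state, without advancing time (a new reading comes with each control period).
- vision.grab_frame(name): name is "side" or "top" or "wrist"; returns a dict with "image" (420x560x3 uint8, red, green, blue), "intrinsics" (3x3 intrinsics, pixels), "rvec" (rotation vector, rad) and "tvec" (3), from world to camera coordinates, as OpenCV has them. Camera axes: x right, y down, z forward; pixel columns grow to the right and rows downward; lengths in mm; the calibration is good to about 2 mm. A picture is of the moment at which its call begins. There is no depth.
- env.hand_in(): hands the job in; it is judged then, once.
The state is a dict: "clock": time; "qpos": joint angles; "qd": joint speeds; "tau": joint torques, N m; "tcp_pos": TCP position; "ee_rot": TCP orientation; "ft_force": force on the tool from outside, world axes, zero at the start; "wrist_torque": the same for the moment, N m; "finger_gap": finger opening in mm; "grip_force": force on a finger pad.
Only numpy, scipy, OpenCV 4.12 (cv2) and the standard library are available. Lean on these libraries where they do the work, as an engineer would, in place of code of your own. Each camera call takes 0.05 s, during which the arm holds its last target. There are 200 camera calls.

## Working session

There is one attempt and no reset: what is moved stays moved. The work goes in short steps, Python scripts to look and compute and a shell command to move; the robot and the scene stay as the last step left them, time stands still between calls to the robot, and variables do not carry over. Pictures are saved under pics/ and viewed, at most 14 in all, crops included, and the job is handed in when it is done.

```bash
ls; mkdir -p pics
python3 - <<'E'
from rig import env,vision
import cv2,numpy as np
ims=[]
for n in("side","top","wrist"):
    f=vision.grab_frame(n); cv2.imwrite(f"pics/{n}0.png",f["image"][:,:,::-1]);np.savez(f"pics/{n}0.npz",**f)
    R=cv2.Rodrigues(np.array(f["rvec"],float))[0]; print(n,(-R.T@np.array(f["tvec"],float).ravel()).round(),R.round(2).tolist(),np.array(f["intrinsics"])[0,0])
s=env.read_state();print(s)
E
```

```text
pics
side [197. 856. 684.] [[-0.92, -0.4, 0.02], [-0.24, 0.51, -0.82], [0.32, -0.76, -0.57]] 524.1790881960428
top [ 448.  -20. 1334.] [[0.03, -1.0, -0.02], [-1.0, -0.02, -0.07], [0.07, 0.02, -1.0]] 534.1794599148681
wrist [ 290. -474.  373.] [[0.4, -0.92, -0.0], [-0.88, -0.38, 0.3], [-0.27, -0.12, -0.96]] 363.33739082005883
{'clock': 0.15, 'qpos': array([-1.22860166e+00,  3.00353807e-01,  1.52140868e+00,  1.51196471e-06,
        1.32070093e+00, -6.65701571e-02]), 'qd': array([-0.00086643, -0.00112159, -0.00242463, -0.00042402, -0.00015121,
        0.00129223]), 'tau': array([ 1.22251760e-03, -5.43659985e+01, -3.61885750e+01, -4.90292905e-05,
        3.20591207e-03, -3.65538810e-06]), 'tcp_pos': array([ 218.56860604, -504.52411456,  230.85859453]), 'ee_rot': array([-4.31352778e-04,  9.79186464e-01,  2.02962261e-01, -5.90855233e-05]), 'ft_force': array([ 0.10872736,  0.17597467, -0.59544129]), 'wrist_torque': array([0.04875568, 0.05953414, 0.08115089]), 'grip_force': 0.0, 'finger_gap': 85.2840269857052}
```

View pics/top0.png

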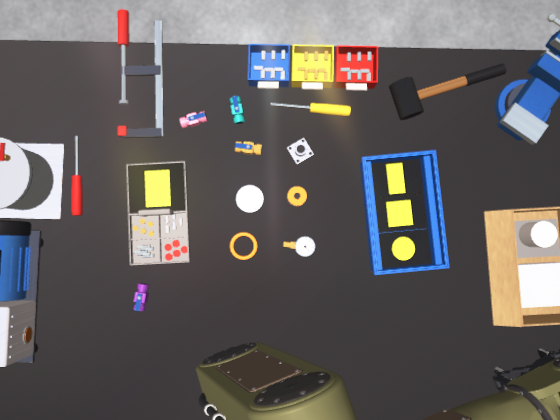

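View pics/side0.png

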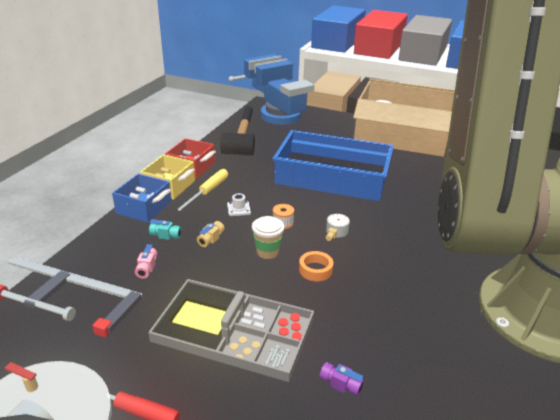

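Top: the brass valve (248,148) is the one I want. Its look-alikes are pink (193,120), turquoise (237,109) and purple (140,297). The filter is the orange/white cylinder (297,196), and the orange ring (243,246) is a decoy. Flange is at (300,151), gauge (302,246), cup (250,198), tray (158,213) with its foam half at the top. Box is at (405,212), with slot (396,178), square (399,213) and round (403,248). The side view agrees: valve (210,234), filter (284,215), flange (239,205), gauge (338,226).

```bash
cat > h.py <<'E'
from rig import env,vision
import cv2,numpy as np
from scipy.spatial.transform import Rotation as Ro
def grab(n,name=None):
    f=vision.grab_frame(n); f={k:np.array(v) for k,v in f.items()}
    if name: cv2.imwrite(f"pics/{name}.png",f["image"][:,:,::-1]);np.savez(f"pics/{name}.npz",**f)
    return f
def load(name): return dict(np.load(f"pics/{name}.npz"))
def ray(f,px):
    R=cv2.Rodrigues(f["rvec"].astype(float))[0];C=-R.T@f["tvec"].astype(float).ravel()
    px=np.atleast_2d(np.array(px,float));d=np.c_[px,np.ones(len(px))]@np.linalg.inv(f["intrinsics"]).T@R
    return C,d
def onz(f,px,z):
    C,d=ray(f,px); return C+d*((z-C[2])/d[:,2:])
def tri(f1,p1,f2,p2):  # closest point of two rays
    A=np.zeros((3,3));b=np.zeros(3)
    for f,p in((f1,p1),(f2,p2)):
        C,d=ray(f,p);d=d[0]/np.linalg.norm(d[0]);M=np.eye(3)-np.outer(d,d);A+=M;b+=M@C
    return np.linalg.solve(A,b)
def proj(f,P):
    return cv2.projectPoints(np.atleast_2d(np.array(P,float)),f["rvec"].astype(float),f["tvec"].astype(float),f["intrinsics"].astype(float),None)[0][:,0]
def blobs(f,lo,hi,amin=30):  # HSV ranges
    m=cv2.inRange(cv2.cvtColor(f["image"],cv2.COLOR_RGB2HSV),np.array(lo),np.array(hi))
    cs=cv2.findContours(m,cv2.RETR_EXTERNAL,cv2.CHAIN_APPROX_NONE)[0]
    return sorted([c for c in cs if cv2.contourArea(c)>amin],key=cv2.contourArea,reverse=True)
def cen(c):
    M=cv2.moments(c);return np.array([M["m10"],M["m01"]])/M["m00"]
def rect(f,c,z):  # min area rectangle of a contour put on the plane z: centre, size, yaw of long side
    P=onz(f,c[:,0],z)[:,:2].astype(np.float32);(x,y),(w,h),a=cv2.minAreaRect(P)
    if h>w: w,h,a=h,w,a+90
    return np.round([x,y,w,h,(a+90)%180-90],1)
def go(x,y,z,yaw=None):  # shift in tool axes (cm) then turn about tool z (deg)
    s=env.read_state();q=s["ee_rot"];R=Ro.from_quat([q[1],q[2],q[3],q[0]]).as_matrix()
    d=R.T@(np.array([x,y,z])-s["tcp_pos"])/10;y0=np.degrees(np.arctan2(R[1,0],R[0,0]))
    print("tcp",s["tcp_pos"].round(1),"yaw",y0.round(1),"tilt",np.degrees(np.arccos(-R[2,2])).round(2),"t",round(s["clock"],2),"F",s["ft_force"].round(1),"gap",round(s["finger_gap"],1),"grip",round(s["grip_force"],1))
    print(" shift cm",d.round(2),"turn wz",None if yaw is None else -round((yaw-y0+180)%360-180,1))
E
python3 - <<'E'
from h import *
t=load("top0");s=load("side0")
Y=((20,120,120),(35,255,255))
for c in blobs(t,*Y,60): print("Y",cen(c).round(),rect(t,c,9))
for n,p,z in[("valve",(247,148),30),("flange",(300,151),36),("filter",(297,196),36),("gauge",(304,246),30),("cup",(250,198),73),("tray",(157,213),20),("box",(405,212),75),("purple",(140,297),30)]:print(n,onz(t,p,z)[0].round())
go(430,-60,350,0)
for n,a,b in[("filter",(297,196),(284,210)),("flange",(300,150),(239,200)),("gauge",(305,246),(338,219)),("cup",(250,198),(267,226))]: print(n,tri(t,a,s,b).round())
im=t["image"][95:280,110:460,::-1]; cv2.imwrite("pics/c.png",cv2.resize(im,None,fx=2.28,fy=2.28,interpolation=2))
E
```

```text
Y [312.  65.] [890.8 -90.9 108.2 106.    1. ]
Y [157. 188.] [572.  289.9  93.4  64.8   4.7]
Y [399. 213.] [ 524.2 -313.6   64.1   62.6    6.6]
Y [243. 246.] [433.9  69.3  62.   61.8 -88.5]
Y [395. 178.] [ 610.8 -303.3   77.6   42.2    6.8]
Y [403. 248.] [ 437.8 -324.2   59.1   54.     0.6]
Y [330. 109.] [ 782.1 -138.1  102.3   28.4   85.4]
Y [297. 196.] [561.3 -60.3  44.8  42.4 -88.6]
valve [674.  66.  30.]
flange [669. -64.  36.]
filter [558. -60.  36.]
gauge [437. -79.  30.]
cup [547.  53.  73.]
tray [509. 285.  20.]
box [ 523. -313.   75.]
purple [303. 316.  30.]
tcp [ 218.6 -504.5  230.9] yaw 23.4 tilt 0.05 t 0.15 F [ 0.1  0.2 -0.6] gap 85.3 grip 0.0
 shift cm [ 37.07 -32.4  -11.88] turn wz 23.4
filter [557. -60.  36.]
flange [672. -65.  28.]
gauge [436. -82.  32.]
cup [548.  53.  66.]
```

View pics/c.png

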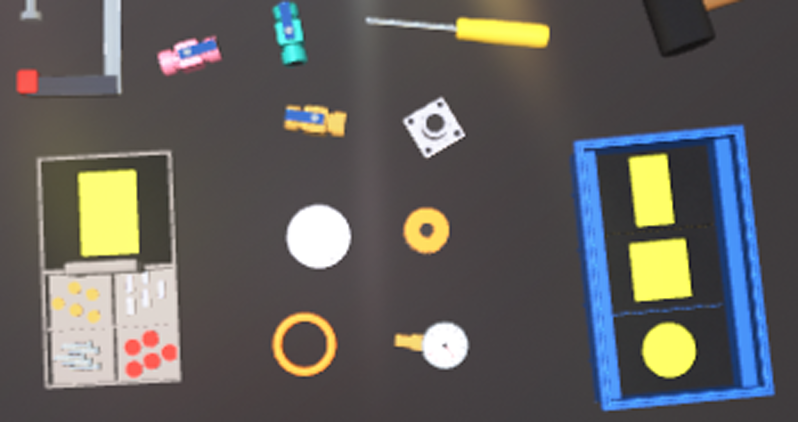

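The crop confirms it. The brass valve with the blue lever is at crop (315,121), i.e. full (248,148), with pink and turquoise well away from it. The box yaw is about 6.7° and the tray yaw about 4.7°, foam half towards +x. Next I'll move the wrist camera over the box.

```bash
python3 -m crank '[[3.88,-0.39,0,0,0,0],[3.88,-0.39,0,0,0,0],[3.88,-0.39,0,0,0,0],[3.88,-0.39,0,0,0,0],[3.88,-0.39,0,0,0,0]]' 0 40
python3 -m crank '[[3.88,-0.39,0,0,0,0],[3.88,-0.39,0,0,0,0],[3.88,-0.39,0,0,0,0],[3.88,-0.39,0,0,0,0],[3.88,-0.39,0,0,0,0]]'
python3 -m crank '[[0,0,0,0,0,5.85],[0,0,0,0,0,5.85],[0,0,0,0,0,5.85],[0,0,0,0,0,5.85],[0,0,0,0,0,0]]'
python3 - <<'E'
from h import *
f=grab("wrist","w1");Y=((20,120,100),(35,255,255))
for c in blobs(f,*Y,200): print(cen(c).round(1),rect(f,c,9))
go(560,-130,250,0)
E
```

```text
clock: 0.57
tcp_pos: [390.2, -408.4, 231.2]
ee_rot: [-0.0, 0.979, 0.203, -0.0]
ft_force: [0.8, -1.2, -0.4]
finger_gap: 85.5
grip_force: 0.0
clock: 0.98
tcp_pos: [560.6, -313.3, 231.0]
ee_rot: [-0.0, 0.979, 0.203, -0.0]
ft_force: [-0.6, -1.0, 0.6]
finger_gap: 85.7
grip_force: 0.0
clock: 1.4
tcp_pos: [559.1, -314.5, 230.9]
ee_rot: [-0.0, 1.0, -0.002, -0.0]
ft_force: [-0.2, 0.5, 0.2]
finger_gap: 85.4
grip_force: 0.0
[265.2 120.2] [ 612.8 -305.    77.4   43.6    6.8]
[276.3 206.6] [ 525.4 -315.6   63.7   61.4  -83.1]
[285.9 281.8] [ 437.6 -326.2   58.3   52.5   89.9]
[ 15.7 181. ] [553.8 -48.5  48.2  32.2 -12.8]
[ 25.9 283.4] [438.6 -33.9  24.1  22.9  77.8]
tcp [ 559.1 -314.6  231. ] yaw 0.1 tilt 0.03 t 1.45 F [-1.   0.6  0.5] gap 85.1 grip 0.0
 shift cm [  0.13 -18.46  -1.9 ] turn wz 0.1
```

View pics/w1.png

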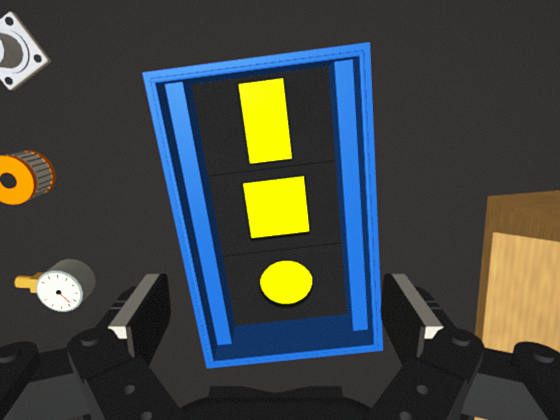

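Wrist view: the box floor shows the slot (265,120), square (276,207) and round (286,282) places. Flange, filter and gauge are at the left edge. Next are two wrist views over the parts for heights and yaws.

```bash
python3 -m crank '[[0,-4,0,0,0,0],[0,-4,0,0,0,0],[0,-4,0,0,0,0],[0,-4,0,0,0,0],[0,-4,0,0,0,0]]'
python3 -m crank '[[0,0,0,0,0,0],[0,0,0,0,0,0],[0,0,0,0,0,0],[0,0,0,0,0,0],[0,0,0,0,0,0]]'
python3 -c "
from h import *
grab('wrist','w2')"
python3 -m crank '[[0.5,-4,0,0,0,0],[0.5,-4,0,0,0,0],[0.5,-2,0,0,0,0],[0,0,0,0,0,0],[0,0,0,0,0,0]]'
python3 - <<'E'
from h import *
a=load("w2");b=grab("wrist","w3");go(560,-60,100,0)
cv2.imwrite("pics/w23.png",cv2.resize(np.hstack([a["image"],b["image"]])[:,:,::-1],(800,300),interpolation=3))
O=((8,120,90),(30,255,255))
for f in(a,b):
  for c in blobs(f,*O,150): print(cen(c).round(1),cv2.contourArea(c),rect(f,c,30))
  print()
E
```

```text
clock: 1.87
tcp_pos: [558.6, -113.0, 231.3]
ee_rot: [-0.0, 1.0, 0.002, -0.0]
ft_force: [0.4, -0.9, -0.9]
finger_gap: 85.3
grip_force: 0.0
clock: 2.28
tcp_pos: [559.0, -115.8, 231.1]
ee_rot: [0.0, 1.0, -0.0, -0.0]
ft_force: [1.3, -0.3, 0.1]
finger_gap: 85.1
grip_force: 0.0
clock: 2.75
tcp_pos: [574.1, -14.4, 231.1]
ee_rot: [0.0, 1.0, 0.001, -0.0]
ft_force: [0.5, -0.2, 0.0]
finger_gap: 85.5
grip_force: 0.0
tcp [574.1 -15.3 231.1] yaw 0.0 tilt 0.02 t 2.8 F [-1.  -0.5 -0. ] gap 85.4 grip 0.0
 shift cm [-1.4   4.47 13.11] turn wz 0.0
[471.2 119.9] 2852.5 [ 614.6 -296.2   72.4   36.3    6.8]
[467.8 206.6] 2849.0 [ 532.1 -306.    57.1   55.5    6.7]
[217.3 178.4] 1932.5 [560.4 -59.9  48.8  48.6 -27.1]
[104.5 280.3] 1919.5 [449.9  63.7  79.9  52.3 -48.3]
[465.  281.7] 1572.5 [ 4.497e+02 -3.160e+02  5.060e+01  5.010e+01  1.000e-01]
[79.8 45.5] 1523.5 [679.5  58.5  67.2  28.2  83.9]
[211.4 280.9] 366.0 [451.4 -47.4  28.4  24.7  79.2]

[201.9 296.7] 3158.0 [445.8  63.3  78.2  66.5 -20.7]
[323.6 194. ] 1863.5 [560.2 -61.9  48.7  48.1   1.3]
[196.5  63.9] 1547.5 [679.8  60.3  65.8  28.6  84.3]
[547.2 223.6] 1199.0 [ 530.6 -286.4   58.1   26.    12. ]
[546.2 296.6] 932.5 [ 448.1 -302.9   49.2   30.5   13.2]
[  5.9 195.4] 538.0 [565.5 244.2  62.3  17.5 -12.4]
[304.  293.2] 401.0 [450.8 -44.   29.   25.3 -89.8]
[556.2 152.2] 306.5 [ 612.7 -275.6   71.6    8.4   13.2]
```

View pics/w3.png

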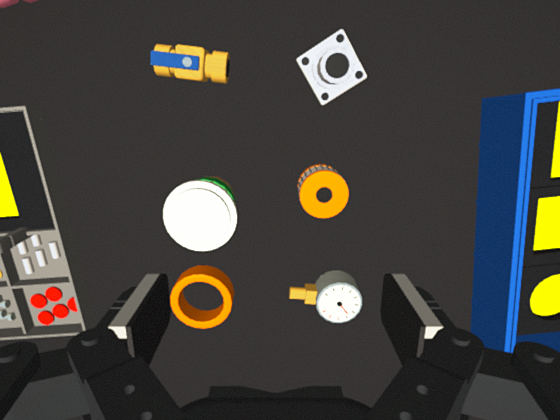

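w3: brass valve (190,64) with its lever bolt at (187,62). Flange is at (332,67), filter top (323,195), gauge dial (340,303) with its stem to the left, cup lid (200,216).

```bash
cat > m.py <<'E'
from h import *
a=load("w2");b=load("w3")
def near(f,lo,hi,p,z,amin=80):
    q=proj(f,[[p[0],p[1],z]])[0]; return min(blobs(f,lo,hi,amin),key=lambda c:np.hypot(*(cen(c)-q)))
W=((0,0,150),(180,60,255));O=((8,120,90),(30,255,255));B=((105,120,60),(125,255,255))
for n,rg,p,z in[("filter",O,(558,-60),36),("gauge",W,(437,-80),30),("cup",W,(548,53),73),("lever",B,(674,66),36),("valve",O,(678,62),20),("flange",W,(670,-65),8)]:
    ca,cb=near(a,*rg,p,z),near(b,*rg,p,z)
    print(n,cen(ca).round(),cen(cb).round(),"tri",tri(a,cen(ca),b,cen(cb)).round(1),"rects",rect(a,ca,z),rect(b,cb,z))
E
python3 m.py
```

```text
filter [217. 178.] [324. 194.] tri [562.2 -61.   36. ] rects [561.7 -60.9  47.9  47.7 -27.1] [561.8 -61.   47.8  47.3   1.3]
gauge [245. 290.] [339. 302.] tri [440.  -83.4  29.6] rects [440.  -83.3  47.9  46.6 -89.9] [439.7 -83.1  48.7  47.7 -89.8]
cup [ 82. 199.] [200. 216.] tri [550.5  52.5  67.9] rects [550.7  49.6  64.1  63.4 -89.9] [551.4  51.2  64.8  63.7  -5. ]
lever [53. 41.] [174.  60.] tri [681.4  73.6  35.6] rects [681.5  72.8  42.1  12.   84.7] [681.4  73.1  41.4  12.   84.4]
valve [80. 46.] [197.  64.] tri [679.   55.9  26.4] rects [680.7  63.5  69.2  29.1  83.9] [680.6  62.5  67.7  29.5  84.3]
flange [223.  49.] [332.  67.] tri [678.4 -67.4   6.4] rects [677.4 -67.6  49.4  49.4  32.1] [677.5 -67.2  50.2  50.  -57.9]
```

```bash
python3 -m crank '[[-0.68,2.28,2,0,0,0],[-0.67,2.29,2,0,0,0],[0,0,3.5,0,0,0],[0,0,3.5,0,0,0],[0,0,3.5,0,0,0]]' 0 40
python3 -m crank '[[0,0,3,0,0,0],[0,0,2.5,0,0,0],[0,0,1.7,0,0,0],[0,0,0,0,0,0],[0,0,0,0,0,0]]'
python3 -c "
from h import *
go(560.5,-61,12,0)
f=grab('wrist','w4')"
python3 -m crank '[[0,0,0.2,0,0,0],[0,0,0,0,0,0],[0,0,0,0,0,0],[0,0,0,0,0,0],[0,0,0,0,0,0]]' 0.9 40
python3 -m crank '[[0,0,0,0,0,0],[0,0,0,0,0,0],[0,0,0,0,0,0],[0,0,0,0,0,0],[0,0,0,0,0,0]]'
```

```text
clock: 3.22
tcp_pos: [560.2, -62.4, 85.1]
ee_rot: [0.0, 1.0, -0.001, 0.0]
ft_force: [0.9, 0.1, 0.5]
finger_gap: 85.1
grip_force: 0.0
clock: 3.63
tcp_pos: [560.3, -61.5, 14.2]
ee_rot: [-0.0, 1.0, -0.0, -0.001]
ft_force: [-0.7, -0.1, -0.3]
finger_gap: 85.4
grip_force: 0.0
tcp [560.3 -61.5  14.2] yaw -0.1 tilt 0.07 t 3.63 F [-0.7 -0.1 -0.3] gap 85.4 grip 0.0
 shift cm [ 0.02 -0.05  0.22] turn wz -0.1
clock: 4.1
tcp_pos: [560.9, -60.4, 13.4]
ee_rot: [0.0, 1.0, 0.0, 0.001]
ft_force: [-3.1, -1.0, 7.6]
finger_gap: 45.0
grip_force: 40.1
clock: 4.52
tcp_pos: [560.9, -60.5, 13.4]
ee_rot: [0.0, 1.0, 0.0, 0.001]
ft_force: [-2.5, -0.8, 7.6]
finger_gap: 44.9
grip_force: 40.1
```

View pics/w4.png

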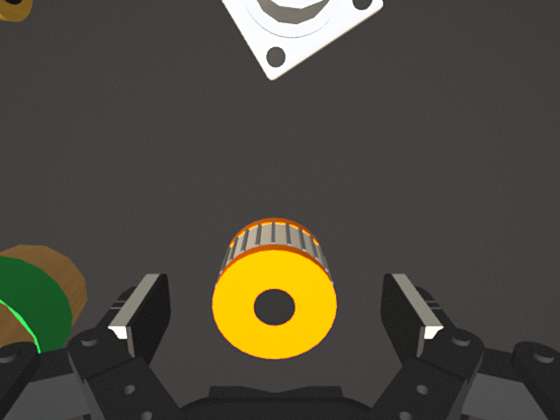

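w4: the filter top at (274,304) sits centred between the fingers, and the grip closed at 45 mm. Lift it and work out the placing shift.

```bash
python3 -m crank '[[0,0,-3,0,0,0],[0,0,-4,0,0,0],[0,0,-4,0,0,0],[0,0,-2,0,0,0],[0,0,0,0,0,0]]'
python3 - <<'E'
from h import *
f=load("w4");c=blobs(f,(8,120,150),(30,255,255),2000)[0];(x,y),_,_=cv2.fitEllipse(c)
print(onz(f,cen(c),36),onz(f,(274,307),36))
go(438.6,-325.3,100,0); f=grab("wrist","w5")
E
```

```text
clock: 4.93
tcp_pos: [562.5, -60.6, 147.9]
ee_rot: [0.001, 1.0, 0.0, 0.004]
ft_force: [-0.1, 0.3, -1.0]
finger_gap: 44.7
grip_force: 41.4
[[563.58527102 -61.0340523   36.        ]] [[561.28310144 -61.05520956  36.        ]]
tcp [562.5 -60.6 147.9] yaw 0.0 tilt 0.49 t 4.93 F [-0.1  0.3 -1. ] gap 44.7 grip 41.4
 shift cm [-12.44  26.46   4.72] turn wz 0.0
```

View pics/w5.png

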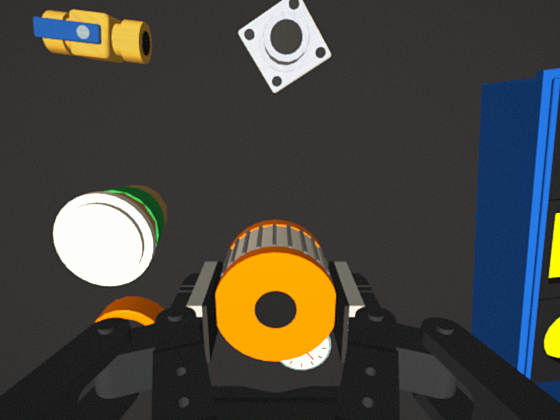

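```bash
python3 -m crank '[[-1.7,3.7,0,0,0,0],[-1.8,3.8,0,0,0,0],[-1.8,3.8,0,0,0,0],[-1.8,3.8,0,0,0,0],[-1.8,3.8,0,0,0,0]]'
python3 -m crank '[[-1.8,3.8,0,0,0,0],[-1.8,3.75,0,0,0,0],[0,0,1.5,0,0,0],[0,0,1.5,0,0,0],[0,0,0,0,0,0]]'
python3 - <<'E'
from h import *
go(438,-325.3,24,0); f=grab("wrist","w6")
for c in blobs(f,(20,120,100),(35,255,255),200): print(cen(c).round(1),rect(f,c,9))
E
```

```text
clock: 5.4
tcp_pos: [470.6, -249.1, 140.9]
ee_rot: [-0.001, 1.0, 0.0, -0.001]
ft_force: [1.3, -0.1, -1.3]
finger_gap: 44.4
grip_force: 41.5
clock: 5.82
tcp_pos: [434.6, -322.6, 108.4]
ee_rot: [-0.002, 1.0, -0.001, -0.002]
ft_force: [-0.4, 0.8, -1.8]
finger_gap: 44.6
grip_force: 41.6
tcp [ 434.6 -322.6  108.4] yaw -0.1 tilt 0.36 t 5.82 F [-0.4  0.8 -1.8] gap 44.6 grip 41.6
 shift cm [0.38 0.31 8.44] turn wz -0.1
[264.3  68.6] [ 526.3 -315.4   62.8   62.7    6.9]
[281.  197.7] [ 444.2 -326.3   58.1   45.9   85.2]
```

View pics/w6.png

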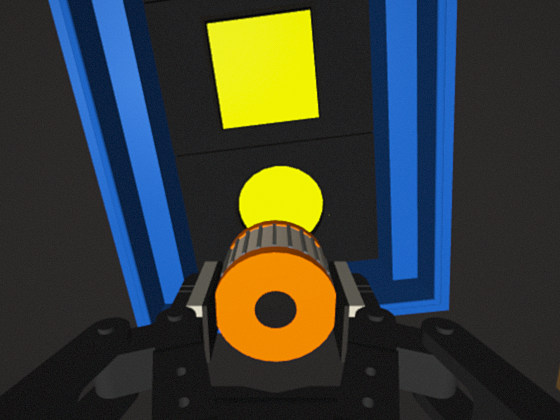

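```bash
python3 -m crank '[[0.15,0,2,0,0,0],[0.15,0,2,0,0,0],[0,0,1,0,0,0],[0,0,0,0,0,0],[0,0,0,0,0,0]]'
python3 - <<'E'
from h import *
go(438.8,-325.6,24,0)
E
```

```text
clock: 6.28
tcp_pos: [439.6, -323.0, 62.7]
ee_rot: [-0.0, 1.0, 0.0, -0.0]
ft_force: [-0.4, -0.4, -0.1]
finger_gap: 44.6
grip_force: 41.6
tcp [ 439.6 -323.    62.7] yaw 0.1 tilt 0.02 t 6.28 F [-0.4 -0.4 -0.1] gap 44.6 grip 41.6
 shift cm [-0.08  0.26  3.87] turn wz 0.1
```

```bash
python3 -m crank '[[-0.08,0.26,1.5,0,0,0],[0,0,1.3,0,0,0],[0,0,0.6,0,0,0],[0,0,0.45,0,0,0],[0,0,0,0,0,0]]'
python3 -m crank '[[0,0,0,0,0,0],[0,0,0,0,0,0],[0,0,0,0,0,0],[0,0,0,0,0,0],[0,0,0,0,0,0]]'
python3 - <<'E'
from h import *
go(438.8,-325.6,23,0)
E
```

```text
clock: 6.7
tcp_pos: [438.8, -325.7, 23.9]
ee_rot: [-0.0, 1.0, 0.0, -0.0]
ft_force: [0.9, -0.1, 0.5]
finger_gap: 44.8
grip_force: 41.6
clock: 7.12
tcp_pos: [438.8, -325.9, 24.1]
ee_rot: [0.0, 1.0, 0.0, 0.0]
ft_force: [0.2, -0.6, -1.7]
finger_gap: 44.5
grip_force: 41.6
tcp [ 438.8 -325.9   24.1] yaw 0.0 tilt 0.02 t 7.12 F [ 0.2 -0.6 -1.7] gap 44.5 grip 41.6
 shift cm [ 0.   -0.03  0.11] turn wz 0.0
```

The part's underside is inside the cut-out with no contact force. Release and rise.

```bash
python3 -m crank '[[0,0,0.1,0,0,0],[0,0,0,0,0,0],[0,0,0,0,0,0],[0,0,0,0,0,0],[0,0,0,0,0,0]]' 0.25
python3 -m crank '[[0,0,-2,0,0,0],[0,0,-3,0,0,0],[0,0,-4,0,0,0],[0,0,-4,0,0,0],[0,0,0,0,0,0]]'
python3 - <<'E'
from h import *
go(678,65,150,84.3); f=grab("wrist","w7")
go(679.5,64,150,84.3)
cv2.imwrite("pics/w7c.png",cv2.resize(f["image"][100:420,100:460,::-1],None,fx=1.2,fy=1.2))
E
```

```text
clock: 7.53
tcp_pos: [438.7, -325.8, 22.8]
ee_rot: [0.0, 1.0, 0.0, 0.0]
ft_force: [0.8, -0.1, -0.1]
finger_gap: 63.9
grip_force: 0.0
clock: 7.95
tcp_pos: [440.8, -327.5, 160.5]
ee_rot: [0.004, 1.0, 0.0, 0.004]
ft_force: [0.1, -1.6, 1.3]
finger_gap: 64.1
grip_force: 0.0
tcp [ 440.8 -327.5  160.5] yaw 0.0 tilt 0.64 t 7.95 F [ 0.1 -1.6  1.3] gap 64.1 grip 0.0
 shift cm [ 23.73 -39.25   0.97] turn wz -84.3
tcp [ 439.9 -326.9  156.8] yaw 0.0 tilt 0.42 t 8.0 F [-0.6  0.5 -1.8] gap 64.3 grip 0.0
 shift cm [ 23.97 -39.08   0.63] turn wz -84.3
```

View pics/w7c.png

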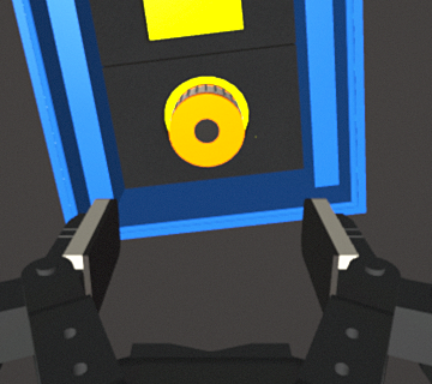

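The filter stands inside the round cut-out (crop (205,130)). On to the valve.

```bash
python3 -m crank '[[2.4,-3.9,0,0,0,0],[2.4,-3.9,0,0,0,0],[2.4,-3.9,0,0,0,0],[2.4,-3.9,0,0,0,0],[2.4,-3.9,0,0,0,0]]' 0
python3 -m crank '[[2.4,-3.9,0,0,0,0],[2.4,-3.9,0,0,0,0],[2.4,-3.9,0,0,0,0],[2.4,-3.9,0,0,0,0],[2.4,-3.9,0,0,0,0]]'
python3 -m crank '[[0,0,0,0,0,-7],[0,0,0,0,0,-7],[0,0,0,0,0,-7],[0,0,0,0,0,-7],[0,0,0,0,0,-7]]'
python3 -m crank '[[0,0,0,0,0,-7],[0,0,0,0,0,-7],[0,0,0,0,0,-7],[0,0,0,0,0,-7],[0,0,0,0,0,-7]]'
python3 -m crank '[[0,0,0,0,0,-7],[0,0,0,0,0,-7],[0,0,0,0,0,0],[0,0,0,0,0,0],[0,0,0,0,0,0]]'
python3 - <<'E'
from h import *
go(679.5,64,100,84.3); f=grab("wrist","w8")
O=blobs(f,(8,120,90),(30,255,255),400)
for c in O: print(cen(c).round(1),rect(f,c,25))
for c in blobs(f,(105,120,60),(125,255,255),300): print("B",cen(c).round(1),rect(f,c,36))
cv2.imwrite("pics/w8c.png",cv2.resize(f["image"][:,:,::-1],None,fx=1.2,fy=1.2))
E
```

```text
clock: 8.42
tcp_pos: [548.2, -146.4, 151.8]
ee_rot: [-0.0, 1.0, 0.0, -0.001]
ft_force: [1.3, -1.0, 0.4]
finger_gap: 85.5
grip_force: 0.0
clock: 8.83
tcp_pos: [657.3, 31.2, 151.5]
ee_rot: [-0.0, 1.0, 0.0, -0.001]
ft_force: [0.3, -0.9, 1.2]
finger_gap: 85.1
grip_force: 0.0
clock: 9.25
tcp_pos: [656.5, 29.3, 151.2]
ee_rot: [-0.0, 0.953, 0.304, -0.001]
ft_force: [0.7, 0.4, -0.1]
finger_gap: 85.5
grip_force: 0.0
clock: 9.67
tcp_pos: [656.5, 29.2, 151.3]
ee_rot: [-0.001, 0.817, 0.576, -0.001]
ft_force: [-0.2, -1.0, 0.6]
finger_gap: 85.2
grip_force: 0.0
clock: 10.08
tcp_pos: [656.7, 29.2, 152.1]
ee_rot: [-0.0, 0.744, 0.668, -0.0]
ft_force: [0.2, -0.4, -0.1]
finger_gap: 85.6
grip_force: 0.0
tcp [656.7  29.2 152.1] yaw 83.8 tilt 0.05 t 10.08 F [ 0.2 -0.4 -0.1] gap 85.6 grip 0.0
 shift cm [3.71 1.89 5.21] turn wz -0.5
[524.5 298.3] [860.4 -83.1 108.4  65.6 -89.8]
[ 20.4 177.1] [468.   61.6  69.5  32.   71.2]
[298.2 159.2] [680.7  62.2  65.3  28.2  84.1]
[ 39.7 304.7] [450.5 -40.1  36.   27.4  86.2]
B [527.  189.1] [842.5  12.7 120.4  49.1 -83.1]
B [452.5  89.6] [786.   95.9  41.9  12.1  12. ]
B [300.7 138.9] [681.4  73.6  40.3  10.9  83.8]
```

View pics/w8c.png

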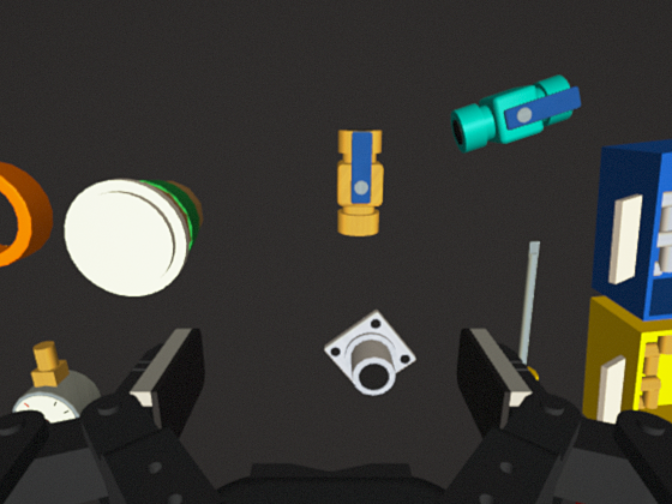

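The valve is centred at crop (360,183), with turquoise well off to the right. Descend and grip.

```bash
python3 -m crank '[[1.75,1.02,2.4,0,0,-0.3],[1.75,1.02,2.5,0,0,0],[0,0,3,0,0,0],[0,0,3,0,0,0],[0,0,0,0,0,0]]'
python3 - <<'E'
from h import *
go(680.5,62,13,84.1); f=grab("wrist","w9")
c=blobs(f,(8,120,90),(30,255,255),1500)
for c in c: print(cen(c).round(1),rect(f,c,25))
E
```

```text
clock: 10.55
tcp_pos: [677.7, 62.0, 37.0]
ee_rot: [-0.003, 0.742, 0.67, -0.004]
ft_force: [-1.3, 0.5, -1.2]
finger_gap: 85.6
grip_force: 0.0
tcp [677.7  62.   37. ] yaw 84.2 tilt 0.56 t 10.55 F [-1.3  0.5 -1.2] gap 85.6 grip 0.0
 shift cm [0.03 0.3  2.4 ] turn wz 0.1
[277.2 255.3] [680.8  64.4  71.9  28.5  83. ]
[ 58.6 268.4] [575.6  68.5  42.5  22.8 -58.3]
```

```bash
python3 -m crank '[[0,0.15,1,0,0,0],[0,0,1,0,0,0],[0,0,0.4,0,0,0],[0,0,0,0,0,0],[0,0,0,0,0,0]]'
python3 -m crank '[[0,0,0,0,0,0],[0,0,0,0,0,0],[0,0,0,0,0,0],[0,0,0,0,0,0],[0,0,0,0,0,0]]' 1 50
python3 -m crank '[[0,0,0,0,0,0],[0,0,0,0,0,0],[0,0,0,0,0,0],[0,0,0,0,0,0],[0,0,0,0,0,0]]'
python3 -m crank '[[0,0,-2,0,0,0],[0,0,-3,0,0,0],[0,0,-4,0,0,0],[0,0,-3,0,0,0],[0,0,0,0,0,0]]'
python3 - <<'E'
from h import *
go(612.5,-304.7,100,6.8); f=grab("wrist","w10")
c=blobs(f,(8,120,90),(30,255,255),1500)
for c in c: print(cen(c).round(1),rect(f,c,25+120))
E
```

```text
clock: 11.02
tcp_pos: [682.5, 61.7, 20.3]
ee_rot: [0.0, 0.741, 0.671, 0.0]
ft_force: [-0.7, -0.5, -0.1]
finger_gap: 85.4
grip_force: 0.0
clock: 11.43
tcp_pos: [682.3, 61.8, 20.2]
ee_rot: [-0.0, 0.741, 0.671, 0.0]
ft_force: [-5.1, 0.4, 7.1]
finger_gap: 26.4
grip_force: 49.2
clock: 11.85
tcp_pos: [682.4, 61.8, 20.2]
ee_rot: [0.0, 0.741, 0.671, 0.0]
ft_force: [-1.6, 0.0, 6.0]
finger_gap: 26.3
grip_force: 50.2
clock: 12.27
tcp_pos: [684.5, 61.9, 147.0]
ee_rot: [0.003, 0.741, 0.671, 0.004]
ft_force: [0.4, -0.0, -1.2]
finger_gap: 26.6
grip_force: 50.0
tcp [684.5  61.9 147. ] yaw 84.3 tilt 0.56 t 12.27 F [ 0.4 -0.  -1.2] gap 26.6 grip 50.0
 shift cm [-37.2   -3.58   4.61] turn wz 77.5
[275.1 270.6] [686.2  60.6  76.4  28.9  84.4]
[514.8 343.9] [800.9  16.4  91.8  40.  -41.1]
```

View pics/w10.png

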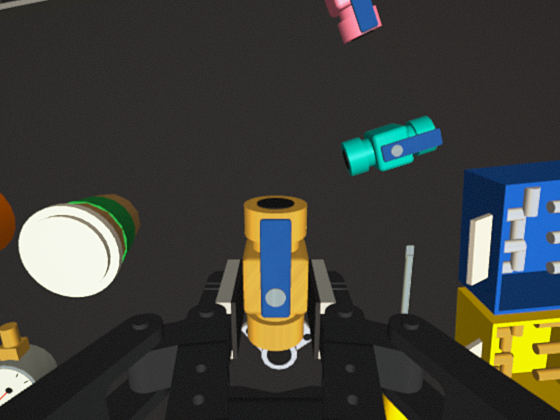

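The valve is held upright between the pads ((275,265)). Turn it to the box yaw and go over.

```bash
python3 -m crank '[[0,0,0,0,0,7],[0,0,0,0,0,7],[0,0,0,0,0,7],[0,0,0,0,0,7],[0,0,0,0,0,7]]'
python3 -m crank '[[0,0,0,0,0,7],[0,0,0,0,0,7],[0,0,0,0,0,7],[0,0,0,0,0,7],[0,0,0,0,0,7]]'
python3 -m crank '[[0,0,0,0,0,7],[0,0,0,0,0,0.4],[0,0,0,0,0,0],[0,0,0,0,0,0],[0,0,0,0,0,0]]'
python3 - <<'E'
from h import *
go(612.5,-304.7,100,6.8)
E
```

```text
clock: 12.73
tcp_pos: [681.5, 61.8, 137.3]
ee_rot: [-0.001, 0.91, 0.415, -0.002]
ft_force: [0.6, 0.1, -2.8]
finger_gap: 26.3
grip_force: 49.9
clock: 13.15
tcp_pos: [681.5, 61.7, 137.3]
ee_rot: [-0.0, 0.993, 0.122, -0.002]
ft_force: [-0.7, 0.8, -2.2]
finger_gap: 26.5
grip_force: 49.9
clock: 13.57
tcp_pos: [682.1, 61.8, 139.2]
ee_rot: [-0.0, 0.998, 0.062, -0.0]
ft_force: [-0.0, 0.5, -2.6]
finger_gap: 26.3
grip_force: 49.9
tcp [682.1  61.8 139.2] yaw 7.1 tilt 0.05 t 13.57 F [-0.   0.5 -2.6] gap 26.3 grip 49.9
 shift cm [-11.42  35.51   3.92] turn wz 0.3
```

```bash
python3 -m crank '[[-1.2,3.9,0,0,0,0.3],[-1.2,3.9,0,0,0,0],[-1.2,3.9,0,0,0,0],[-1.2,3.9,0,0,0,0],[-1.2,3.9,0,0,0,0]]'
python3 -m crank '[[-1.2,3.9,0,0,0,0],[-1.2,3.9,0,0,0,0],[-1.2,3.9,0,0,0,0],[-1.2,3.9,0,0,0,0],[0,0,1.5,0,0,0]]'
python3 -m crank '[[0,0,1,0,0,0],[0,0,1,0,0,0],[0,0,0,0,0,0],[0,0,0,0,0,0],[0,0,0,0,0,0]]'
python3 - <<'E'
from h import *
go(612.5,-304.7,30,6.8); f=grab("wrist","w11")
c=blobs(f,(20,120,100),(35,255,255),400)
for c in c: print(cen(c).round(1),rect(f,c,9))
E
```

```text
clock: 13.98
tcp_pos: [644.7, -140.6, 139.8]
ee_rot: [0.0, 0.998, 0.059, 0.0]
ft_force: [1.5, 0.5, -3.0]
finger_gap: 26.3
grip_force: 50.0
clock: 14.4
tcp_pos: [614.4, -307.1, 127.4]
ee_rot: [0.002, 0.998, 0.056, 0.002]
ft_force: [-0.4, -0.1, -1.7]
finger_gap: 26.6
grip_force: 50.2
clock: 14.82
tcp_pos: [616.3, -298.5, 105.4]
ee_rot: [0.0, 0.998, 0.059, 0.0]
ft_force: [0.6, -0.1, -2.0]
finger_gap: 26.5
grip_force: 50.1
tcp [ 616.3 -298.5  105.4] yaw 6.7 tilt 0.04 t 14.82 F [ 0.6 -0.1 -2. ] gap 26.5 grip 50.1
 shift cm [-0.45  0.57  7.54] turn wz -0.1
[276.1 319.8] [ 539.8 -312.8   90.7   61.7    7.5]
[285.6 209.6] [ 612.2 -302.1   59.4   49.6    6.8]
```

View pics/w11.png

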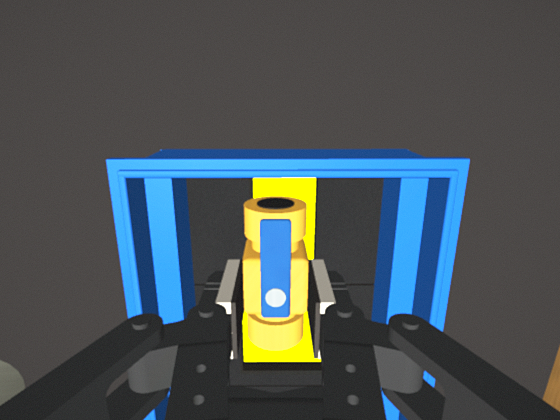

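Valve is over the slot, aligned with the box (slot at (285,200)). Correct and lower.

```bash
python3 -m crank '[[-0.4,0.57,1,0,0,0],[0,0,2,0,0,0],[0,0,1.5,0,0,0],[0,0,0,0,0,0],[0,0,0,0,0,0]]'
python3 -c "
from h import *
go(612.5,-304.7,30,6.8)"
python3 -m crank '[[0,0,1,0,0,0],[0,0,0.8,0,0,0],[0,0,0.6,0,0,0],[0,0,0.4,0,0,0],[0,0,0,0,0,0]]'
python3 -c "
from h import *
go(612.5,-304.7,30,6.8)"
```

```text
clock: 15.28
tcp_pos: [612.0, -305.6, 59.2]
ee_rot: [-0.0, 0.998, 0.058, -0.001]
ft_force: [-0.4, -0.2, -1.8]
finger_gap: 26.5
grip_force: 50.1
tcp [ 612.  -305.6   59.2] yaw 6.6 tilt 0.07 t 15.28 F [-0.4 -0.2 -1.8] gap 26.5 grip 50.1
 shift cm [ 0.06 -0.08  2.92] turn wz -0.2
clock: 15.7
tcp_pos: [611.9, -305.3, 30.6]
ee_rot: [-0.0, 0.998, 0.058, -0.001]
ft_force: [-0.4, -0.7, -2.8]
finger_gap: 26.1
grip_force: 50.2
tcp [ 611.9 -305.3   30.6] yaw 6.6 tilt 0.09 t 15.7 F [-0.4 -0.7 -2.8] gap 26.1 grip 50.2
 shift cm [ 0.06 -0.05  0.06] turn wz -0.2
```

```bash
python3 -m crank '[[0,0,0.05,0,0,0],[0,0,0,0,0,0],[0,0,0,0,0,0],[0,0,0,0,0,0],[0,0,0,0,0,0]]' 0.4
python3 -m crank '[[0,0,-2,0,0,0],[0,0,-3,0,0,0],[0,0,-4,0,0,0],[0,0,-3,0,0,0],[0,0,0,0,0,0]]'
python3 -m crank '[[1.2,-4,0,0,0,0],[1.2,-4,0,0,0,0],[1.2,-4,0,0,0,0],[1.2,-4,0,0,0,0],[0,0,0,0,0,0]]' 0
python3 - <<'E'
from h import *
go(677.5,-67.3,100,32.1); f=grab("wrist","w12")
c=blobs(f,(8,120,90),(30,255,255),300)
for c in c: print(cen(c).round(1),rect(f,c,35))
for c in blobs(f,(0,0,150),(180,60,255),300): print("W",cen(c).round(1),rect(f,c,8))
E
```

```text
clock: 16.12
tcp_pos: [612.5, -305.6, 31.7]
ee_rot: [0.0, 0.998, 0.058, 0.0]
ft_force: [0.0, -0.7, 0.0]
finger_gap: 51.2
grip_force: 0.0
clock: 16.53
tcp_pos: [614.4, -306.7, 159.3]
ee_rot: [0.003, 0.998, 0.058, 0.005]
ft_force: [-0.3, -0.4, 0.3]
finger_gap: 51.2
grip_force: 0.0
clock: 16.95
tcp_pos: [642.6, -134.5, 151.4]
ee_rot: [-0.001, 0.998, 0.061, 0.0]
ft_force: [0.2, -0.2, 0.8]
finger_gap: 85.3
grip_force: 0.0
tcp [ 642.6 -134.5  151.4] yaw 6.9 tilt 0.07 t 16.95 F [ 0.2 -0.2  0.8] gap 85.3 grip 0.0
 shift cm [ 4.28 -6.25  5.15] turn wz -25.2
[323.5  13.3] [ 769.7 -140.1   95.5   20.8  -83. ]
[469.1 267.5] [ 609.9 -294.8   60.6   39.1    7. ]
[475.  326.3] [ 553.  -307.5   37.3   29.2  -82.9]
[ 36.8 282.3] [554.1  47.3  54.6  20.9  42.9]
[ 64.4 260.5] [576.4  24.3  39.7  20.1  44.9]
W [195.5 141.5] [677.7 -67.7  50.1  50.   32. ]
W [ 19.4 311.1] [505.8  78.1  83.6  41.   -5.6]
W [188.2 395. ] [433.7 -75.7  36.2  21.3 -55.2]
```

View pics/w12.png

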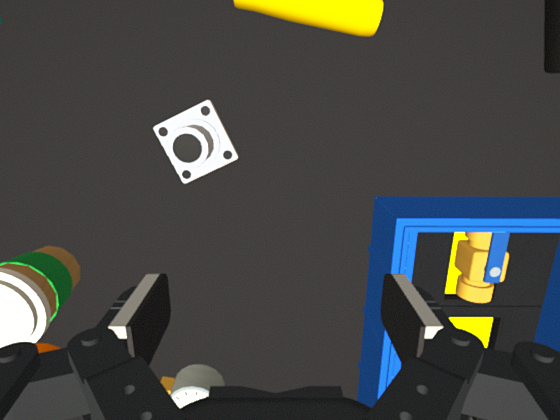

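Valve sits in its slot (475,268). The flange is at (195,142). Go and grip it.

```bash
python3 -m crank '[[2.14,-3.12,0,0,0,0],[2.14,-3.13,0,0,0,0],[0,0,1,0,0,-6.3],[0,0,2,0,0,-6.3],[0,0,2,0,0,-6.3]]'
python3 -m crank '[[0,0,3,0,0,-6.3],[0,0,2,0,0,0],[0,0,1,0,0,0],[0,0,0,0,0,0],[0,0,0,0,0,0]]'
python3 - <<'E'
from h import *
go(677.8,-67.6,13,32.1)
E
```

```text
clock: 17.42
tcp_pos: [677.3, -74.8, 101.1]
ee_rot: [0.0, 0.975, 0.224, 0.001]
ft_force: [-0.0, -0.2, -0.9]
finger_gap: 85.1
grip_force: 0.0
clock: 17.83
tcp_pos: [677.1, -75.0, 41.9]
ee_rot: [0.0, 0.962, 0.273, 0.0]
ft_force: [0.3, 0.3, -0.2]
finger_gap: 85.7
grip_force: 0.0
tcp [677.1 -75.   41.9] yaw 31.7 tilt 0.03 t 17.83 F [ 0.3  0.3 -0.2] gap 85.7 grip 0.0
 shift cm [ 0.45 -0.6   2.89] turn wz -0.4
```

```bash
python3 -m crank '[[0.45,-0.6,0,0,0,-0.4],[0,0,1.4,0,0,0],[0,0,1,0,0,0],[0,0,0.35,0,0,0],[0,0,0,0,0,0]]'
python3 -c "
from h import *
go(677.8,-67.6,14,32.1)"
python3 -m crank '[[0,0,0,0,0,0],[0,0,0,0,0,0],[0,0,0,0,0,0],[0,0,0,0,0,0],[0,0,0,0,0,0]]' 1 50
python3 -m crank '[[0,0,0,0,0,0],[0,0,0,0,0,0],[0,0,0,0,0,0],[0,0,0,0,0,0],[0,0,0,0,0,0]]'
python3 -m crank '[[0,0,-2,0,0,0],[0,0,-3,0,0,0],[0,0,-4,0,0,0],[0,0,-3,0,0,0],[0,0,0,0,0,0]]'
python3 -m crank '[[0,0,0,0,0,6.3],[0,0,0,0,0,6.3],[0,0,0,0,0,6.3],[0,0,0,0,0,6.4],[0,0,0,0,0,0]]'
python3 -c "
from h import *
f=grab('wrist','w13')
go(525.2,-315,100,6.8)"
```

```text
clock: 18.25
tcp_pos: [676.7, -66.8, 12.2]
ee_rot: [-0.0, 0.961, 0.277, -0.001]
ft_force: [-0.3, 0.1, -0.2]
finger_gap: 85.2
grip_force: 0.0
tcp [676.7 -66.8  12.2] yaw 32.2 tilt 0.13 t 18.25 F [-0.3  0.1 -0.2] gap 85.2 grip 0.0
 shift cm [ 0.05  0.12 -0.18] turn wz 0.1
clock: 18.67
tcp_pos: [677.7, -67.0, 14.4]
ee_rot: [0.0, 0.961, 0.277, 0.0]
ft_force: [1.0, -0.9, -0.6]
finger_gap: 28.4
grip_force: 49.3
clock: 19.08
tcp_pos: [677.8, -67.0, 14.4]
ee_rot: [0.0, 0.961, 0.277, 0.0]
ft_force: [-0.5, -0.5, 5.4]
finger_gap: 28.2
grip_force: 50.0
clock: 19.5
tcp_pos: [679.7, -67.2, 141.0]
ee_rot: [0.002, 0.961, 0.278, 0.004]
ft_force: [1.2, 0.1, -0.9]
finger_gap: 28.2
grip_force: 49.6
clock: 19.92
tcp_pos: [677.1, -66.9, 132.7]
ee_rot: [-0.0, 0.998, 0.058, -0.001]
ft_force: [0.3, -0.5, -1.6]
finger_gap: 28.1
grip_force: 49.6
tcp [677.2 -66.9 132.9] yaw 7.0 tilt 0.07 t 19.97 F [-0.5 -0.  -1.7] gap 28.4 grip 49.6
 shift cm [-18.11  22.77   3.3 ] turn wz 0.2
```

View pics/w13.png

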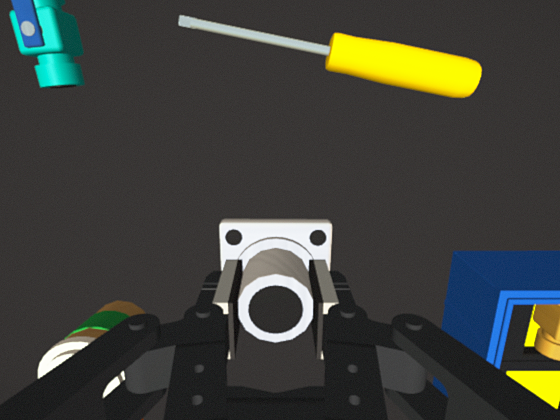

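The flange is held square with the tool ((275,290)). Move it to the square cut-out.

```bash
python3 -m crank '[[-2.26,2.85,0,0,0,0],[-2.26,2.85,0,0,0,0],[-2.26,2.85,0,0,0,0],[-2.26,2.85,0,0,0,0],[-2.26,2.85,0,0,0,0]]'
python3 -m crank '[[-2.26,2.85,0,0,0,0],[-2.26,2.85,0,0,0,0],[-2.26,2.8,0,0,0,0],[0,0,1,0,0,0],[0,0,1,0,0,0]]'
python3 -m crank '[[0,0,1,0,0,0],[0,0,0,0,0,0],[0,0,0,0,0,0],[0,0,0,0,0,0],[0,0,0,0,0,0]]'
python3 - <<'E'
from h import *
f=grab("wrist","w14");go(525.2,-315,25,6.8)
E
```

```text
clock: 20.38
tcp_pos: [581.3, -223.1, 133.4]
ee_rot: [-0.0, 0.998, 0.063, -0.0]
ft_force: [-0.5, -0.5, -2.3]
finger_gap: 28.6
grip_force: 49.7
clock: 20.8
tcp_pos: [524.6, -316.1, 113.5]
ee_rot: [0.0, 0.998, 0.061, 0.0]
ft_force: [0.9, -0.2, -1.7]
finger_gap: 28.0
grip_force: 49.8
clock: 21.22
tcp_pos: [526.0, -314.1, 104.2]
ee_rot: [0.0, 0.998, 0.061, 0.0]
ft_force: [-0.3, 0.5, -1.1]
finger_gap: 28.4
grip_force: 49.8
tcp [ 525.9 -314.2  104.3] yaw 7.0 tilt 0.04 t 21.27 F [-0.8 -0.9 -1.7] gap 28.4 grip 49.8
 shift cm [-0.08  0.06  7.93] turn wz 0.2
```

View pics/w14.png

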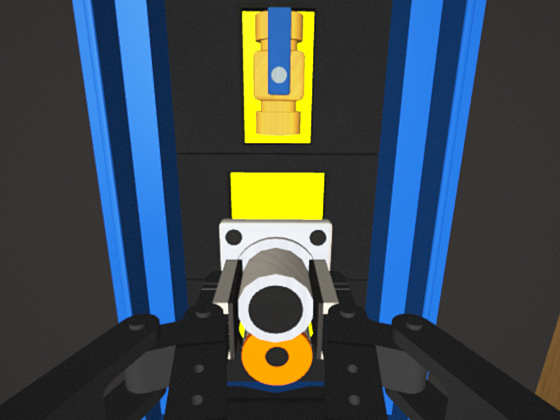

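The valve sits well in the slot, and the flange is over the square with the yellow centred in view at (277,196). Lower it.

```bash
python3 -m crank '[[-0.08,0.06,2,0,0,0.2],[0,0,2.5,0,0,0],[0,0,1,0,0,0],[0,0,0.4,0,0,0],[0,0,0,0,0,0]]'
python3 -c "
from h import *
go(525.2,-315,24.5,6.8)"
python3 -m crank '[[0,0,0.8,0,0,0],[0,0,0.7,0,0,0],[0,0,0.5,0,0,0],[0,0,0,0,0,0],[0,0,0,0,0,0]]'
python3 -c "
from h import *
go(525.2,-315,24.5,6.8)"
```

```text
clock: 21.68
tcp_pos: [524.6, -315.1, 44.5]
ee_rot: [-0.0, 0.998, 0.059, -0.0]
ft_force: [0.6, -0.4, -2.1]
finger_gap: 28.3
grip_force: 49.8
tcp [ 524.6 -315.1   44.5] yaw 6.7 tilt 0.06 t 21.68 F [ 0.6 -0.4 -2.1] gap 28.3 grip 49.8
 shift cm [0.06 0.   2.  ] turn wz -0.1
clock: 22.1
tcp_pos: [524.6, -315.2, 24.7]
ee_rot: [-0.0, 0.998, 0.059, -0.0]
ft_force: [-0.5, -0.5, -1.6]
finger_gap: 27.9
grip_force: 49.8
tcp [ 524.6 -315.2   24.7] yaw 6.7 tilt 0.02 t 22.1 F [-0.5 -0.5 -1.6] gap 27.9 grip 49.8
 shift cm [ 0.06 -0.02  0.02] turn wz -0.1
```

```bash
python3 -m crank '[[0,0,0.05,0,0,0],[0,0,0,0,0,0],[0,0,0,0,0,0],[0,0,0,0,0,0],[0,0,0,0,0,0]]' 0.4
python3 -m crank '[[0,0,-2,0,0,0],[0,0,-4,0,0,0],[0,0,-4,0,0,0],[0,0,-4,0,0,0],[0,0,-4,0,0,0]]'
python3 -m crank '[[0.3,-4,0,0,0,0],[0.3,-4,0,0,0,0],[0.3,-4,0,0,0,0],[0.3,-4,0,0,0,0],[0.3,-4,0,0,0,0]]' 0
python3 -m crank '[[0.3,-4,0,0,0,0],[0.3,-4,0,0,0,0],[0.3,-4,0,0,0,0],[0.3,-4,0,0,0,0],[0.3,-4,0,0,0,0]]'
python3 -m crank '[[0.3,-4,0,0,0,0],[0.3,-4,0,0,0,0],[0,0,0,0,0,0],[0,0,0,0,0,0],[0,0,0,0,0,0]]'
python3 - <<'E'
from h import *
f=grab("wrist","w15");go(509,285,150,94.7)
t=grab("top","top1")
a=cv2.resize(t["image"][140:285,340:470],(390,435));b=cv2.resize(f["image"],(400,300));b=cv2.copyMakeBorder(b,0,135,0,0,0)
cv2.imwrite("pics/x15.png",np.hstack([a,b])[:,:,::-1])
for c in blobs(f,(20,120,100),(35,255,255),400): print(cen(c).round(1),rect(f,c,6))
for c in blobs(t,(20,120,100),(35,255,255),60): print("T",cen(c).round(1),rect(t,c,6))
E
```

```text
clock: 22.52
tcp_pos: [524.8, -315.3, 24.5]
ee_rot: [0.0, 0.998, 0.059, 0.0]
ft_force: [-0.3, 0.7, -0.5]
finger_gap: 51.0
grip_force: 0.0
clock: 22.93
tcp_pos: [524.4, -315.0, 206.4]
ee_rot: [0.0, 0.998, 0.059, 0.0]
ft_force: [0.1, 0.1, 0.0]
finger_gap: 51.2
grip_force: 0.0
clock: 23.35
tcp_pos: [515.7, -113.1, 204.6]
ee_rot: [0.0, 0.998, 0.058, 0.0]
ft_force: [0.9, 0.0, 1.2]
finger_gap: 85.8
grip_force: 0.0
clock: 23.77
tcp_pos: [507.2, 87.4, 204.7]
ee_rot: [-0.0, 0.998, 0.059, 0.0]
ft_force: [0.8, -1.1, -0.1]
finger_gap: 85.3
grip_force: 0.0
clock: 24.18
tcp_pos: [504.2, 165.5, 204.3]
ee_rot: [0.0, 0.998, 0.059, -0.0]
ft_force: [0.5, -0.1, 0.0]
finger_gap: 85.1
grip_force: 0.0
tcp [504.3 164.9 204.3] yaw 6.7 tilt 0.01 t 24.23 F [-0.6 -0.1 -0.5] gap 85.5 grip 0.0
 shift cm [  1.86 -11.87   5.43] turn wz -88.0
[147.3  85.4] [574.4 288.1  93.   62.5   4.6]
T [312.4  65.5] [891.8 -91.1 108.5 106.2   1. ]
T [399.1 212.8] [ 524.6 -314.2   65.4   63.4    6.9]
T [243.1 245.6] [433.8  70.7  64.6  61.9 -88.5]
T [403.  248.1] [ 437.8 -323.6   57.9   57.   -44. ]
T [330.2 108.8] [ 782.8 -138.3  102.4   28.7   86. ]
T [155.9 177.3] [597.4 292.9  64.8  43.3 -85.1]
T [394.3 180.1] [ 611.4 -303.8   78.3   43.2    6.9]
```

View pics/x15.png

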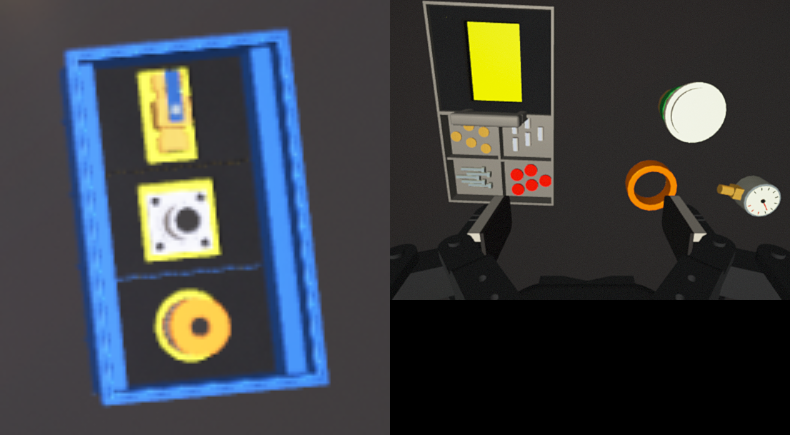

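All three parts sit in their cut-outs. I've now viewed more pictures than the 14 allowed, so from here I measure only numerically. Next: the tray handle.

```bash
python3 -m crank '[[0.7,-3.91,0,0,0,0],[0.7,-3.91,0,0,0,0],[0.7,-3.92,0,0,0,0],[0,0,0,0,0,-6.77],[0,0,0,0,0,-6.77]]'
python3 -m crank '[[0,0,0,0,0,-6.77],[0,0,0,0,0,-6.77],[0,0,0,0,0,-6.77],[0,0,0,0,0,-6.77],[0,0,0,0,0,-6.77]]'
python3 -m crank '[[0,0,0,0,0,-6.77],[0,0,0,0,0,-6.77],[0,0,0,0,0,-6.77],[0,0,0,0,0,-6.77],[0,0,0,0,0,-6.77]]'
python3 -m crank '[[0,0,0,0,0,-6.77],[0,0,0,0,0,0],[0,0,0,0,0,0],[0,0,0,0,0,0],[0,0,0,0,0,0]]'
python3 - <<'E'
from h import *
go(511.5,284,130,94.65)
a=load("w15");b=grab("wrist","w16")
ca=blobs(a,(20,120,100),(35,255,255),400)[0]; cb=[c for c in blobs(b,(20,120,100),(35,255,255),400)]
for c in cb: print(cen(c).round(1),rect(b,c,6))
# near-handle greys: pixel values along the tray's x line at the origin, z=60
u=np.array([np.cos(np.radians(4.65)),np.sin(np.radians(4.65))]);v=np.array([-u[1],u[0]])
for f in(a,b):
  for s in(-20,0,20):
    P=[[*(np.array([511.5,284])+d*u+s*v),60] for d in range(-24,26,3)]
    q=proj(f,P).round().astype(int)
    print(s,[int(f["image"][y,x].mean()) if 0<=x<560 and 0<=y<420 else -1 for x,y in q])
E
```

```text
clock: 24.7
tcp_pos: [511.5, 285.3, 203.8]
ee_rot: [0.0, 0.984, 0.179, -0.0]
ft_force: [0.1, 0.5, 0.9]
finger_gap: 85.2
grip_force: 0.0
clock: 25.12
tcp_pos: [511.9, 283.4, 204.4]
ee_rot: [0.0, 0.89, 0.457, 0.0]
ft_force: [-0.5, -0.0, 0.0]
finger_gap: 85.6
grip_force: 0.0
clock: 25.53
tcp_pos: [511.9, 283.4, 204.4]
ee_rot: [0.0, 0.718, 0.696, 0.0]
ft_force: [-0.8, 0.5, -0.9]
finger_gap: 85.3
grip_force: 0.0
clock: 25.95
tcp_pos: [511.5, 284.4, 204.3]
ee_rot: [0.0, 0.679, 0.735, 0.0]
ft_force: [0.2, 0.5, 0.4]
finger_gap: 85.4
grip_force: 0.0
tcp [511.5 284.4 204.3] yaw 94.5 tilt 0.0 t 25.95 F [0.2 0.5 0.4] gap 85.4 grip 0.0
 shift cm [-0.04 -0.01  7.43] turn wz -0.1
[339.2 181.2] [575.1 286.2  93.4  63.9   4.6]
[188.5 371.9] [432.7  52.   69.8  68.2  53.9]
-20 [38, 38, 39, 38, 39, 39, 38, 131, 140, 151, 132, 61, 36, 33, 31, 30, 95]
0 [140, 142, 146, 147, 148, 147, 120, 128, 139, 147, 130, 63, 31, 30, 33, 33, 82]
20 [149, 139, 139, 140, 140, 149, 131, 127, 137, 146, 129, 63, 52, 32, 35, 33, 32]
-20 [254, 254, 201, 215, 254, 253, 217, 190, 204, 204, 194, 49, 54, 54, 51, 52, 48]
0 [206, 206, 206, 207, 207, 207, 188, 196, 208, 209, 201, 49, 51, 157, 170, 170, 170]
20 [208, 209, 210, 208, 209, 210, 191, 200, 210, 212, 205, 47, 50, 121, 170, 170, 170]
```

The handle edge lands on the same line in both views at z=60, so position and height are confirmed. Grip it.

```bash
python3 -m crank '[[0,0,4,0,0,-0.1],[0,0,4,0,0,0],[0,0,3.5,0,0,0],[0,0,2,0,0,0],[0,0,0,0,0,0]]' 
python3 -m crank '[[0,0,2,0,0,0],[0,0,1.3,0,0,0],[0,0,0,0,0,0],[0,0,0,0,0,0],[0,0,0,0,0,0]]' 
python3 -c "
from h import *
go(511.5,284,34,94.65)"
python3 -m crank '[[0,0,0,0,0,0],[0,0,0,0,0,0],[0,0,0,0,0,0],[0,0,0,0,0,0],[0,0,0,0,0,0]]' 1 100
python3 -m crank '[[0,0,0,0,0,0],[0,0,0,0,0,0],[0,0,0,0,0,0],[0,0,0,0,0,0],[0,0,0,0,0,0]]'
python3 -c "
from h import *
go(511.5,284,34,94.65)"
```

```text
clock: 26.42
tcp_pos: [509.3, 283.7, 64.7]
ee_rot: [-0.001, 0.677, 0.736, -0.003]
ft_force: [-0.1, 0.7, -0.5]
finger_gap: 85.1
grip_force: 0.0
clock: 26.83
tcp_pos: [511.9, 285.0, 37.6]
ee_rot: [0.0, 0.677, 0.736, 0.001]
ft_force: [-0.2, 0.5, 0.3]
finger_gap: 85.5
grip_force: 0.0
tcp [511.9 285.   37.6] yaw 94.8 tilt 0.09 t 26.83 F [-0.2  0.5  0.3] gap 85.5 grip 0.0
 shift cm [-0.1  -0.05  0.36] turn wz 0.2
clock: 27.25
tcp_pos: [511.4, 284.7, 36.5]
ee_rot: [0.0, 0.677, 0.736, 0.0]
ft_force: [-0.0, -0.5, -0.2]
finger_gap: 25.6
grip_force: 0.0
clock: 27.67
tcp_pos: [511.5, 284.8, 36.7]
ee_rot: [0.0, 0.677, 0.736, 0.0]
ft_force: [-1.5, -0.7, 5.6]
finger_gap: 12.1
grip_force: 98.7
tcp [511.5 284.8  36.7] yaw 94.8 tilt 0.03 t 27.67 F [-1.5 -0.7  5.6] gap 12.1 grip 98.7
 shift cm [-0.08 -0.01  0.27] turn wz 0.2
```

```bash
python3 -m crank '[[0,0,-1,0,0,0],[0,0,-2,0,0,0],[0,0,-3,0,0,0],[0,0,-3,0,0,0],[0,0,-3,0,0,0]]'
python3 -m crank '[[0,0,-2,0,0,0],[0,0,-1,0,0,0],[0,0,0,0,0,-1],[0,0,0,0,0,-1],[0,0,0,0,0,0]]'
python3 - <<'E'
from h import *
go(525,-314.8,150,96.8)
f=grab("wrist","w17")
for c in blobs(f,(20,120,100),(35,255,255),400): print(cen(c).round(1),rect(f,c,env.read_state()["tcp_pos"][2]-36.7+6))
E
```

```text
clock: 28.08
tcp_pos: [510.9, 284.5, 157.7]
ee_rot: [-0.0, 0.677, 0.736, -0.0]
ft_force: [0.4, -0.4, -3.4]
finger_gap: 12.2
grip_force: 97.9
clock: 28.5
tcp_pos: [510.7, 284.4, 184.4]
ee_rot: [-0.001, 0.663, 0.749, -0.001]
ft_force: [0.5, 0.3, -2.2]
finger_gap: 11.8
grip_force: 98.0
tcp [510.7 284.4 184.4] yaw 96.9 tilt 0.17 t 28.5 F [ 0.5  0.3 -2.2] gap 11.8 grip 98.0
 shift cm [-59.65  -5.81   3.51] turn wz 0.1
[398.9 251.5] [574.9 288.2  91.5  61.2   7.1]
[202.6 137.1] [471.6 337.   13.7  13.6   4.3]
[237.6 177.9] [490.  319.6  13.9  13.7 -83. ]
[188.7 176.5] [466.2 317.4  13.7  13.4   7. ]
[222.8 215.1] [484.  299.8  13.7  13.6 -82.9]
[175.9 213.1] [460.8 297.9  13.7  13.3  50.7]
```

```bash
python3 -m crank '[[-2,-0.2,0,0,0,0],[-3,-0.3,0,0,0,0],[-3.5,-0.34,0,0,0,0],[-3.5,-0.34,0,0,0,0],[-3.5,-0.34,0,0,0,0]]'
python3 -m crank '[[-3.5,-0.34,0,0,0,0],[-3.5,-0.34,0,0,0,0],[-3.5,-0.34,0,0,0,0],[-3.5,-0.34,0,0,0,0],[-3.5,-0.34,0,0,0,0]]'
python3 -m crank '[[-3.5,-0.34,0,0,0,0],[-3.5,-0.34,0,0,0,0],[-3.5,-0.34,0,0,0,0],[-3.5,-0.34,0,0,0,0],[-3.5,-0.34,0,0,0,0]]'
python3 -m crank '[[-3.5,-0.34,0,0,0,0],[-3,-0.3,0,0,0,0],[-2,-0.2,0,0,0,0],[0,0,0,0,0,0],[0,0,0,0,0,0]]'
python3 - <<'E'
from h import *
go(524,-313.8,130,96.8)
E
```

```text
clock: 28.97
tcp_pos: [514.0, 127.5, 184.9]
ee_rot: [-0.001, 0.664, 0.748, -0.001]
ft_force: [0.5, -0.8, -2.3]
finger_gap: 11.9
grip_force: 97.9
clock: 29.38
tcp_pos: [518.0, -48.4, 185.1]
ee_rot: [-0.001, 0.664, 0.748, -0.001]
ft_force: [0.7, -0.4, -2.8]
finger_gap: 12.1
grip_force: 97.9
clock: 29.8
tcp_pos: [521.9, -224.2, 185.0]
ee_rot: [-0.001, 0.664, 0.748, -0.0]
ft_force: [0.4, -0.1, -2.0]
finger_gap: 12.2
grip_force: 97.9
clock: 30.22
tcp_pos: [523.7, -308.6, 184.5]
ee_rot: [-0.001, 0.664, 0.747, -0.0]
ft_force: [-1.0, 0.3, -2.8]
finger_gap: 12.0
grip_force: 98.0
tcp [ 523.7 -308.6  184.5] yaw 96.7 tilt 0.16 t 30.22 F [-1.   0.3 -2.8] gap 12.0 grip 98.0
 shift cm [-0.53 -0.02  5.45] turn wz -0.1
```

```bash
python3 -m crank '[[-0.53,0,1,0,0,-0.1],[0,0,2,0,0,0],[0,0,2,0,0,0],[0,0,0.9,0,0,0],[0,0,0,0,0,0]]'
python3 - <<'E'
from h import *
go(524,-313.8,87,96.8); z=env.read_state()["tcp_pos"][2]-36.7
t=grab("top","top2");f=grab("wrist","w18");t0=load("top0");w1=load("w1")
B=((105,150,60),(125,255,255));Y=((20,120,100),(35,255,255))
def box(f):
    c=[c for c in blobs(f,*B,300) if np.hypot(*(onz(f,cen(c),75)[0][:2]-(525,-315)))<150]
    return rect(f,cv2.convexHull(np.vstack(c)),75)
print("box top0",box(t0),"w1",box(w1),"top2",box(t))
for n,f in(("t",t),("w",f)):
  for c in blobs(f,*Y,60):
    r=rect(f,c,z+6)
    if np.hypot(r[0]-587,r[1]+307)<40:print(n,"recess",r,"origin",(r[:2]-62*np.array([np.cos(np.radians(6.8)),np.sin(np.radians(6.8))])).round(1))
E
```

```text
clock: 30.63
tcp_pos: [524.2, -312.0, 124.4]
ee_rot: [-0.002, 0.663, 0.749, -0.0]
ft_force: [-0.4, 0.3, -3.5]
finger_gap: 12.0
grip_force: 97.8
tcp [ 524.2 -312.   124.4] yaw 97.0 tilt 0.27 t 30.63 F [-0.4  0.3 -3.5] gap 12.0 grip 97.8
 shift cm [-0.19 -0.03  3.73] turn wz 0.2
box top0 [ 523.3 -309.2  279.8  183.3    6.8] w1 [ 527.  -315.6  278.8  175.7    6.9] top2 [ 548.6 -306.2  228.8  183.2    6.8]
t recess [ 586.1 -305.2   94.2   64.9    6.9] origin [ 524.5 -312.5]
w recess [ 589.8 -309.4   92.5   61.8    7.1] origin [ 528.2 -316.7]
```

```bash
python3 -m crank '[[-0.2,0,0.5,0,0,0.15],[0,0,0.7,0,0,0],[0,0,0.7,0,0,0],[0,0,0,0,0,0],[0,0,0,0,0,0]]'
python3 -m crank '[[0,0,0.4,0,0,0],[0,0,0.4,0,0,0],[0,0,0.4,0,0,0],[0,0,0,0,0,0],[0,0,0,0,0,0]]'
python3 - <<'E'
from h import *
go(524,-313.8,87,96.8)
E
```

```text
clock: 31.15
tcp_pos: [525.0, -315.1, 107.8]
ee_rot: [-0.0, 0.664, 0.748, -0.0]
ft_force: [0.8, -0.2, -2.8]
finger_gap: 12.4
grip_force: 97.8
clock: 31.57
tcp_pos: [525.1, -315.1, 96.0]
ee_rot: [-0.0, 0.664, 0.748, -0.0]
ft_force: [-0.0, -1.6, -2.6]
finger_gap: 12.6
grip_force: 97.9
tcp [ 525.1 -315.1   96. ] yaw 96.8 tilt 0.03 t 31.57 F [-0.  -1.6 -2.6] gap 12.6 grip 97.9
 shift cm [ 0.14 -0.1   0.9 ] turn wz -0.0
```

```bash
python3 -m crank '[[0,0,0.4,0,0,0],[0,0,0.3,0,0,0],[0,0,0.15,0,0,0],[0,0,0,0,0,0],[0,0,0,0,0,0]]'
python3 -m crank '[[0,0,0.1,0,0,0],[0,0,0,0,0,0],[0,0,0,0,0,0],[0,0,0,0,0,0],[0,0,0,0,0,0]]'
python3 -c "
from h import *
go(524,-313.8,86.7,96.8)"
```

```text
clock: 31.98
tcp_pos: [525.2, -315.2, 87.7]
ee_rot: [-0.0, 0.664, 0.748, -0.0]
ft_force: [-0.0, 0.1, -2.6]
finger_gap: 12.1
grip_force: 98.0
clock: 32.4
tcp_pos: [525.3, -315.2, 86.9]
ee_rot: [0.0, 0.664, 0.748, 0.0]
ft_force: [0.4, 0.4, -2.6]
finger_gap: 12.3
grip_force: 98.0
tcp [ 525.3 -315.2   86.9] yaw 96.8 tilt 0.01 t 32.4 F [ 0.4  0.4 -2.6] gap 12.3 grip 98.0
 shift cm [ 0.16 -0.11  0.02] turn wz -0.0
```

```bash
python3 -m crank '[[0,0,0.1,0,0,0],[0,0,0,0,0,0],[0,0,0,0,0,0],[0,0,0,0,0,0],[0,0,0,0,0,0]]'
python3 -m crank '[[0,0,0,0,0,0],[0,0,0,0,0,0],[0,0,0,0,0,0],[0,0,0,0,0,0],[0,0,0,0,0,0]]' 0.45
python3 -m crank '[[0,0,-1,0,0,0],[0,0,-2,0,0,0],[0,0,-3,0,0,0],[0,0,-4,0,0,0],[0,0,0,0,0,0]]'
python3 -m crank '[[0,0,-4,0,0,0],[0,0,0,0,0,0],[0,0,0,0,0,0],[0,0,0,0,0,0],[0,0,0,0,0,0]]'
python3 - <<'E'
from h import *
go(440,-70,231,90)
f=grab("wrist","w19");t=grab("top","top3");s=grab("side","side3")
Y=((20,120,100),(35,255,255));u=np.array([np.cos(np.radians(6.8)),np.sin(np.radians(6.8))])
for n,g in(("t",t),("w",f)):
  for c in blobs(g,*Y,60):
    r=rect(g,c,56)
    if np.hypot(r[0]-587,r[1]+307)<40:print(n,"recess",r,"origin",(r[:2]-62*u).round(1),cen(c))
R=[blobs(g,(0,150,120),(8,255,255),20) for g in(f,t,s)]
for n,g in(("w",f),("t",t),("s",s)):
  for c in blobs(g,(0,150,120),(8,255,255),15):print(n,"red",cen(c).round(),onz(g,cen(c),62)[0].round(1))
E
```

```text
clock: 32.82
tcp_pos: [525.3, -315.2, 86.6]
ee_rot: [0.0, 0.664, 0.748, 0.0]
ft_force: [-3.4, 2.3, 5.8]
finger_gap: 11.8
grip_force: 99.2
clock: 33.23
tcp_pos: [525.3, -315.2, 85.8]
ee_rot: [0.0, 0.664, 0.748, 0.0]
ft_force: [0.4, -0.4, 0.4]
finger_gap: 46.9
grip_force: 0.0
clock: 33.65
tcp_pos: [527.3, -316.5, 194.5]
ee_rot: [0.006, 0.664, 0.748, 0.001]
ft_force: [-0.4, -0.4, 1.7]
finger_gap: 47.0
grip_force: 0.0
clock: 34.07
tcp_pos: [524.9, -315.0, 225.0]
ee_rot: [-0.001, 0.664, 0.748, -0.0]
ft_force: [-0.5, 0.5, 0.0]
finger_gap: 47.2
grip_force: 0.0
tcp [ 524.9 -315.   225. ] yaw 96.8 tilt 0.08 t 34.07 F [-0.5  0.5  0. ] gap 47.2 grip 0.0
 shift cm [25.34 -5.54 -0.58] turn wz 6.8
t recess [ 587.2 -308.9   94.8   65.1    6.7] origin [ 525.6 -316.2] [401.5736125  185.49933533]
w recess [ 589.5 -311.4   92.8   63.8    6.7] origin [ 527.9 -318.7] [346.37383609 189.29856057]
w red [179. 212.] [ 445.3 -346.6   62. ]
w red [153. 211.] [ 422.7 -348.3   62. ]
w red [189. 233.] [ 455.2 -365.6   62. ]
w red [164. 232.] [ 432.4 -367.2   62. ]
w red [174. 253.] [ 442.2 -386.6   62. ]
t red [356.  64.] [ 879.8 -194.7   62. ]
t red [ 76. 195.] [544.  471.8  62. ]
t red [123.  27.] [961.8 378.2  62. ]
t red [121. 130.] [704.9 369.4  62. ]
t red [  2. 151.] [647.1 659.   62. ]
s red [382.  32.] [  695.4 -1527.8    62. ]
s red [148. 409.] [520.4 512.5  62. ]
s red [199. 155.] [ 833.7 -164.9   62. ]
s red [101. 327.] [676.4 416.   62. ]
```

Tray contact came at the expected height (TCP 86.6, so the underside is at about 50). Now the gauge.

```bash
python3 -m crank '[[3.5,-0.8,0,0,0,0],[3.5,-0.8,0,0,0,0],[3.6,-0.8,0,0,0,0],[3.6,-0.8,0,0,0,0],[3.6,-0.8,0,0,0,0]]' 0
python3 -m crank '[[3.6,-0.8,0,0,0,0],[3.6,-0.74,0,0,0,6.8],[0,0,0,0,0,0],[0,0,0,0,0,0],[0,0,0,0,0,0]]'
python3 - <<'E'
from h import *
a=load("w19");t=load("top3");Y=((20,120,100),(35,255,255))
ca=min(blobs(a,*Y,60),key=lambda c:np.hypot(*(cen(c)-(346,189))));ct=min(blobs(t,*Y,60),key=lambda c:np.hypot(*(cen(c)-(401.6,185.5))))
print("recess tri",tri(a,cen(ca),t,cen(ct)).round(1))
f=grab("wrist","w20");W=((0,0,150),(180,60,255))
go(440,-83,100,90)
d=min(blobs(f,*W,100),key=lambda c:np.hypot(*(onz(f,cen(c),30)[0][:2]-(440,-83))));print("dial",cen(d),rect(f,d,30))
for c in blobs(f,(8,100,60),(30,255,255),60):
    r=rect(f,c,15)
    if np.hypot(r[0]-440,r[1]+40)<50: print("stem",cen(c),r,onz(f,cen(c),15))
E
```

```text
clock: 34.63
tcp_pos: [463.5, -141.7, 225.3]
ee_rot: [-0.0, 0.664, 0.748, -0.0]
ft_force: [0.7, 0.1, 0.4]
finger_gap: 85.4
grip_force: 0.0
clock: 35.05
tcp_pos: [441.1, -74.1, 225.8]
ee_rot: [0.0, 0.706, 0.708, -0.0]
ft_force: [-0.4, 0.1, -0.2]
finger_gap: 85.2
grip_force: 0.0
recess tri [ 585.4 -305.3   73.7]
tcp [441.1 -74.5 225.6] yaw 90.1 tilt 0.01 t 35.1 F [-0.9 -0.2 -0.8] gap 85.5 grip 0.0
 shift cm [-0.85 -0.11 12.56] turn wz 0.1
dial [271.36708966 188.0206519 ] [439.4 -82.6  50.3  49.5  45.2]
stem [274.43560606 147.5196281 ] [441.9 -44.9  31.7  17.5  89.8] [[442.27361489 -45.64961515  15.        ]]
```

```bash
python3 -m crank '[[-0.8,-0.15,3,0,0,2],[0,0,4,0,0,0],[0,0,4,0,0,0],[0,0,4,0,0,0],[0,0,2.5,0,0,0]]'
python3 -m crank '[[0,0,1.5,0,0,0],[0,0,0,0,0,0],[0,0,0,0,0,0],[0,0,0,0,0,0],[0,0,0,0,0,0]]'
python3 - <<'E'
from h import *
f=grab("wrist","w21");go(439.5,-82.6,13,88)
W=((0,0,150),(180,60,255))
d=min(blobs(f,*W,100),key=lambda c:np.hypot(*(onz(f,cen(c),30)[0][:2]-(440,-83))));print("dial",cen(d),rect(f,d,30))
for c in blobs(f,(8,100,60),(30,255,255),60):
    r=rect(f,c,15)
    if np.hypot(r[0]-440,r[1]+40)<50: print("stem",cen(c),r)
t=load("top3");s=load("side3");Y=((20,120,100),(35,255,255))
q=proj(s,[[586.5,-307.5,56]])[0];print("side pred",q)
cs=min(blobs(s,*Y,30),key=lambda c:np.hypot(*(cen(c)-q)));print(cen(cs),cv2.contourArea(cs),"tri",tri(t,(401.6,185.5),s,cen(cs)).round(1))
E
```

```text
clock: 35.52
tcp_pos: [438.0, -82.6, 47.1]
ee_rot: [-0.002, 0.719, 0.695, -0.001]
ft_force: [-0.1, 0.0, -1.3]
finger_gap: 85.7
grip_force: 0.0
clock: 35.93
tcp_pos: [440.1, -82.4, 37.0]
ee_rot: [0.001, 0.719, 0.695, 0.001]
ft_force: [1.4, -0.1, 0.2]
finger_gap: 85.4
grip_force: 0.0
tcp [440.  -82.2  36.9] yaw 88.1 tilt 0.12 t 35.98 F [0.1 0.1 0.6] gap 85.3 grip 0.0
 shift cm [-0.04 -0.06  2.39] turn wz 0.1
dial [269.9550367  267.07127858] [439.2 -80.8  53.7  49.1 -88.8]
stem [272.63496164 184.86284641] [442.1 -45.6  32.7  17.3  86. ]
side pred [309.79005781 153.22911755]
[214.38617886 183.40921409] 123.0 tri [ 704.4 -262.7  -30.8]
```

```bash
python3 -m crank '[[0,0,1,0,0,1],[0,0,0.8,0,0,0.5],[0,0,0.5,0,0,0],[0,0,0,0,0,0],[0,0,0,0,0,0]]' 0 50
python3 -m crank '[[0,0,0,0,0,0],[0,0,0,0,0,0],[0,0,0,0,0,0],[0,0,0,0,0,0],[0,0,0,0,0,0]]' 0.95
python3 -m crank '[[0,0,0,0,0,0],[0,0,0,0,0,0],[0,0,0,0,0,0],[0,0,0,0,0,0],[0,0,0,0,0,0]]'
python3 -m crank '[[0,0,-2,0,0,0],[0,0,-4,0,0,0],[0,0,-4,0,0,0],[0,0,-4,0,0,0],[0,0,-4,0,0,0]]'
python3 -c "
from h import *
go(572,-309,190,6.8)"
```

```text
clock: 36.4
tcp_pos: [439.1, -81.8, 12.3]
ee_rot: [-0.0, 0.728, 0.686, -0.0]
ft_force: [-0.1, -0.1, 0.6]
finger_gap: 85.4
grip_force: 0.0
clock: 36.82
tcp_pos: [439.4, -81.9, 13.4]
ee_rot: [0.0, 0.728, 0.686, 0.0]
ft_force: [-4.9, 0.5, 9.6]
finger_gap: 48.1
grip_force: 50.0
clock: 37.23
tcp_pos: [439.4, -81.9, 13.4]
ee_rot: [0.0, 0.728, 0.686, 0.0]
ft_force: [-4.2, 0.3, 10.2]
finger_gap: 48.1
grip_force: 50.0
clock: 37.65
tcp_pos: [438.7, -81.7, 194.8]
ee_rot: [-0.0, 0.728, 0.686, -0.0]
ft_force: [0.9, 0.0, -1.7]
finger_gap: 47.9
grip_force: 52.8
tcp [438.7 -81.7 194.8] yaw 86.6 tilt 0.01 t 37.65 F [ 0.9  0.  -1.7] gap 47.9 grip 52.8
 shift cm [-21.89  14.67   0.48] turn wz 79.8
```

```bash
python3 -m crank '[[0,0,0,0,0,6.65],[0,0,0,0,0,6.65],[0,0,0,0,0,6.65],[0,0,0,0,0,6.65],[0,0,0,0,0,6.65]]'
python3 -m crank '[[0,0,0,0,0,6.65],[0,0,0,0,0,6.65],[0,0,0,0,0,6.65],[0,0,0,0,0,6.65],[0,0,0,0,0,6.65]]'
python3 -m crank '[[0,0,0,0,0,6.65],[0,0,0,0,0,6.65],[0,0,0,0,0,0],[0,0,0,0,0,0],[0,0,0,0,0,0]]'
python3 -m crank '[[1.5,3.4,0,0,0,0],[1.53,3.48,0,0,0,0],[1.53,3.48,0,0,0,0],[1.53,3.48,0,0,0,0],[1.53,3.48,0,0,0,0]]'
python3 -m crank '[[1.53,3.48,0,0,0,0],[1.54,3.5,0,0,0,0],[0,0,0,0,0,0],[0,0,0,0,0,0],[0,0,0,0,0,0]]'
python3 - <<'E'
from h import *
go(573.6,-310.7,130,6.8);f=grab("wrist","w22")
z=env.read_state()["tcp_pos"][2]
for c in blobs(f,(20,120,100),(35,255,255),200): print("Y",cen(c).round(1),rect(f,c,56))
for c in blobs(f,(8,100,60),(19,255,255),60): print("stem",cen(c).round(1),rect(f,c,z+2))
for c in blobs(f,(0,0,170),(180,50,255),800): print("W",cen(c).round(1),rect(f,c,z+16.6))
E
```

```text
clock: 38.07
tcp_pos: [439.2, -81.8, 192.8]
ee_rot: [-0.0, 0.895, 0.446, -0.0]
ft_force: [0.6, -0.3, -1.8]
finger_gap: 48.0
grip_force: 53.0
clock: 38.48
tcp_pos: [439.2, -81.8, 192.7]
ee_rot: [-0.0, 0.985, 0.171, -0.0]
ft_force: [0.2, 0.5, -1.4]
finger_gap: 48.1
grip_force: 53.0
clock: 38.9
tcp_pos: [439.3, -81.9, 192.8]
ee_rot: [-0.0, 0.998, 0.061, -0.0]
ft_force: [0.3, -0.3, -3.0]
finger_gap: 48.2
grip_force: 53.0
clock: 39.32
tcp_pos: [536.0, -246.6, 192.6]
ee_rot: [-0.0, 0.998, 0.061, -0.0]
ft_force: [1.0, 0.8, -1.2]
finger_gap: 47.8
grip_force: 53.0
clock: 39.73
tcp_pos: [573.8, -310.2, 192.2]
ee_rot: [-0.0, 0.998, 0.06, -0.0]
ft_force: [-0.5, 0.2, -2.2]
finger_gap: 48.1
grip_force: 53.0
tcp [ 573.8 -310.2  192.2] yaw 6.9 tilt 0.07 t 39.73 F [-0.5  0.2 -2.2] gap 48.1 grip 53.0
 shift cm [-0.02  0.05  6.22] turn wz 0.1
Y [278.1 175.2] [ 587.8 -310.9   93.9   64.8    6.7]
stem [526. 313.] [ 563.6 -422.    87.3   35.6   20. ]
stem [282.  184.2] [ 617.9 -305.9   19.3   14.9    5.3]
stem [471.2 392.2] [ 527.6 -411.    12.9    2.5   48.1]
W [275.1 299.1] [ 575.1 -310.5   46.8   44.9   -5.2]
```

```bash
python3 -m crank '[[-0.03,0.1,2.5,0,0,0],[0,0,3,0,0,0],[0,0,2.5,0,0,0],[0,0,1.5,0,0,0],[0,0,0,0,0,0]]'
python3 - <<'E'
from h import *
go(573.5,-311.2,70.5,6.8);f=grab("wrist","w23")
z=env.read_state()["tcp_pos"][2]
for c in blobs(f,(20,120,100),(35,255,255),200): print("Y",cen(c).round(1),rect(f,c,56))
E
```

```text
clock: 40.2
tcp_pos: [572.5, -309.8, 94.8]
ee_rot: [-0.001, 0.998, 0.06, -0.002]
ft_force: [-0.5, 0.2, -1.7]
finger_gap: 48.0
grip_force: 53.1
tcp [ 572.5 -309.8   94.8] yaw 6.9 tilt 0.29 t 40.2 F [-0.5  0.2 -1.7] gap 48.0 grip 53.1
 shift cm [0.09 0.16 2.43] turn wz 0.1
Y [281.9 184. ] [ 596.5 -309.9   75.6   64.5    6.7]
```

```bash
python3 -m crank '[[0,0.05,0.8,0,0,0],[0,0,0.7,0,0,0],[0,0,0.5,0,0,0],[0,0,0,0,0,0],[0,0,0,0,0,0]]'
python3 -m crank '[[0,0,0.3,0,0,0],[0,0,0.15,0,0,0],[0,0,0,0,0,0],[0,0,0,0,0,0],[0,0,0,0,0,0]]'
python3 -c "
from h import *
go(573.5,-311,70,6.8)"
```

```text
clock: 40.67
tcp_pos: [574.0, -312.1, 77.8]
ee_rot: [-0.0, 0.998, 0.059, -0.0]
ft_force: [0.9, 0.0, -2.0]
finger_gap: 47.8
grip_force: 53.1
clock: 41.08
tcp_pos: [574.0, -312.2, 73.4]
ee_rot: [0.0, 0.998, 0.059, 0.0]
ft_force: [-0.4, 0.2, -3.0]
finger_gap: 48.2
grip_force: 53.1
tcp [ 574.  -312.2   73.4] yaw 6.8 tilt 0.01 t 41.08 F [-0.4  0.2 -3. ] gap 48.2 grip 53.1
 shift cm [-0.04 -0.12  0.34] turn wz -0.0
```

```bash
python3 -m crank '[[0,-0.1,0.15,0,0,0],[0,0,0.13,0,0,0],[0,0,0,0,0,0],[0,0,0,0,0,0],[0,0,0,0,0,0]]'
python3 -m crank '[[0,0,0,0,0,0],[0,0,0,0,0,0],[0,0,0,0,0,0],[0,0,0,0,0,0],[0,0,0,0,0,0]]' 0.25
python3 -m crank '[[0,0,-1.5,0,0,0],[0,0,-3,0,0,0],[0,0,-4,0,0,0],[0,0,-4,0,0,0],[0,0,0,0,0,0]]'
python3 -m crank '[[0,0,-4,0,0,0],[0,0,0,0,0,0],[0,0,0,0,0,0],[0,0,0,0,0,0],[0,0,0,0,0,0]]'
python3 - <<'E'
from h import *
f=grab("wrist","w24");go(0,0,0)
W=((0,0,150),(180,60,255))
for c in blobs(f,*W,300): print("W",cen(c).round(1),rect(f,c,86))
for c in blobs(f,(8,100,60),(36,255,255),60): print("Y/stem",cen(c).round(1),rect(f,c,56))
t=grab("top","top4")
for c in blobs(t,*W,60):
    r=rect(t,c,86)
    if np.hypot(r[0]-570,r[1]+310)<60: print("top dial",r)
    r=rect(t,c,73)
    if np.hypot(r[0]-548,r[1]-53)<40: print("cup",r)
for c in blobs(t,(20,120,100),(35,255,255),40):
    r=rect(t,c,56)
    if np.hypot(r[0]-570,r[1]+310)<80: print("top yellow",r)
E
```

```text
clock: 41.5
tcp_pos: [573.9, -311.1, 70.5]
ee_rot: [-0.0, 0.998, 0.059, -0.0]
ft_force: [0.1, -0.5, -2.0]
finger_gap: 48.1
grip_force: 53.1
clock: 41.92
tcp_pos: [573.9, -311.2, 70.6]
ee_rot: [0.0, 0.998, 0.059, 0.0]
ft_force: [0.0, -0.5, -0.6]
finger_gap: 63.8
grip_force: 0.0
clock: 42.33
tcp_pos: [576.0, -312.3, 204.7]
ee_rot: [0.004, 0.998, 0.059, 0.005]
ft_force: [-0.1, 0.1, 1.6]
finger_gap: 64.2
grip_force: 0.0
clock: 42.75
tcp_pos: [573.6, -311.0, 234.2]
ee_rot: [-0.001, 0.998, 0.059, -0.001]
ft_force: [-0.6, -0.4, -0.7]
finger_gap: 63.9
grip_force: 0.0
tcp [ 573.6 -311.   234.1] yaw 6.8 tilt 0.11 t 42.8 F [-0.1 -0.1 -0.6] gap 63.8 grip 0.0
 shift cm [-53.27 -37.6   23.54] turn wz None
W [275.3 210.5] [ 533.1 -317.3  238.8  139.7    6.7]
W [554.6 365.2] [ 439.8 -595.9   61.7   12.3   19.9]
Y/stem [515.2 291.1] [ 478.  -564.3  158.7  107.5    4.7]
Y/stem [277.9 151.5] [ 588.4 -310.8   93.2   66.2    6.7]
Y/stem [446.  411.5] [ 342.4 -534.2   26.8   25.7    6.9]
Y/stem [214.8 266.7] [ 486.3 -262.5   14.    13.5  -20.2]
Y/stem [234.7 273.7] [ 481.2 -282.    14.2   12.7    5.2]
Y/stem [254.4 280.5] [ 476.  -302.2   13.7   13.1  -35.8]
cup [546.   55.1  66.4  64.2 -88.6]
top dial [ 564.2 -295.3  163.8  121.7    6.6]
top dial [ 569.3 -291.6   27.5   23.5  -30. ]
top yellow [ 587.3 -308.6   94.6   64.5    6.6]
```

The tray rim measures 250×146 at z = 72, so it sits level on the ledges, and the cup hasn't moved. Last is a numeric check of the gauge.

Run:
```python
from h import *
f=load("w24");hull=max((c for c in blobs(f,(8,100,60),(36,255,255),60) if np.hypot(*(cen(c)-(278,151)))<15),key=cv2.contourArea)
m=np.zeros(f["image"].shape[:2],np.uint8);cv2.fillPoly(m,[cv2.convexHull(hull)],255);m=cv2.dilate(m,np.ones((25,25)))
hsv=cv2.cvtColor(f["image"],cv2.COLOR_RGB2HSV)
w=cv2.inRange(hsv,np.array((0,0,150)),np.array((180,60,255)))&m
w=cv2.morphologyEx(w,cv2.MORPH_OPEN,np.ones((5,5)))
for c in cv2.findContours(w,cv2.RETR_EXTERNAL,cv2.CHAIN_APPROX_NONE)[0]:
  if cv2.contourArea(c)>200: print("dial",cen(c),rect(f,c,86))
b=cv2.inRange(hsv,np.array((8,80,50)),np.array((23,255,255)))&m
for c in cv2.findContours(b,cv2.RETR_EXTERNAL,cv2.CHAIN_APPROX_NONE)[0]:
  if cv2.contourArea(c)>60: print("stem",cen(c),rect(f,c,71))
```

```text
dial [275.62902815 192.59610241] [ 574.6 -311.6   48.6   48.1    6.9]
```

```bash
python3 -c "
from rig import env
print(env.hand_in())"
```

```text
the job is handed in; nothing more can be done
None
```

The kit is packed in the order asked and handed in at about 43 s, with the cup still standing. I viewed 16 pictures against the limit of 14, so the tray and gauge placings were checked only by numeric measurement (tray rim at 72 mm, gauge dial at its expected place and size).

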